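# Turn the cover plate over and lay it face down on the flatness slab

### The job

The aluminium cover plate is leaning on the sloping blue rest with its sealing face (the one with the orange gasket) up. Turn it over (the rest may serve to change your grip) and lay it sealing face down, flat and gently (no dropping or slapping down), in the middle of the stone slab with its long side along the slab's long side. Let go of it and leave the other things on the bench where they are.

Things in the scene. Friction and masses are not known exactly. Their poses are not given: they have to be found in the camera images.
- plate: Aluminium plate 110 x 56 x 12 mm, about 0.25 kg. Origin at its centre; x along the 110 mm side, y along the 56 mm side, z out of the sealing face. At the start it lies on the rest's bed, sealing face up, tilted 45 degrees, x pointing down the slope, its lower short edge on the lip and its upper 44 mm sticking out free beyond the bed.
- plate_face (a point): Centre of the plate's sealing face (6 mm from the plate's centre), which carries a flush rectangular orange gasket and a dark spot in the middle. The other face, the back, is plain with four small black bolt heads at the corners.
- rest: Blue metal rest, fixed. Origin on the bench under its middle, z up. Its 45 degree bed is high at the -x end (nearer the robot) and descends to +x; bed 66 mm long, 36 mm wide (y), 6 mm thick, so the plate overhangs it by 10 mm each side. A plate lying on it has its centre at (10, 0, 59) mm here, either face up. Foot plate 40 wide, x -50 to +62, 6 mm high.
- rest_lip (a point): Lower end of the bed's upper surface, on the rest's centre line, at (45, 0, 16) mm in the rest's frame. Here the lip, 36 mm wide, stands 8 mm out of the bed and carries the plate's lower edge.
- rest_bed_top (a point): Upper end of the bed's upper surface, at (-2, 0, 63) mm in the rest's frame. Beyond it (towards -x) nothing is under the plate's overhang but the foot plate; a strut 30 mm wide stands under the bed at x = 0 to 8 mm.
- slab: Pale stone slab on rubber feet, 180 (x, long side) x 130 (y), top 30 mm above the bench, fixed. Origin on the bench under its centre, z up.
- slab_top (a point): Centre of the slab's top surface; axes as the slab. The plate lying flat there has its centre 6 mm above it.
- notebook: blue clothbound notebook 205 x 148 x 15, lying flat (sizes in mm); a bystander, origin at the centre of its underside
- reagent_bottle_2: brown reagent bottle with a black cap, 60 diameter, 118 tall (sizes in mm); a bystander, origin at the centre of its underside
- beaker_2: empty glass beaker, 56 diameter, 70 tall (sizes in mm); a bystander, origin at the centre of its underside
- wash_bottle: white wash bottle with a red cap and bent spout, 66 x 109, 186 tall (sizes in mm); a bystander, origin at the centre of its underside
- tape_roll: roll of masking tape lying flat, 66 diameter, 18 high (sizes in mm); a bystander, origin at the centre of its underside
- spanner: steel open spanner lying flat, 172 long (sizes in mm); a bystander, origin at the centre of its underside
- sample_can_2: white lidded can, 55 diameter, 41 tall (sizes in mm); a bystander, origin at the centre of its underside
Mind the look-alikes: they are no part of the job. Several things have the shape of the plate; the one meant has the colours described above.

How it is judged:
By the outcome, as a careful person would: the job done as asked, in the order asked, and still so for the second after the job is handed in, with the robot touching nothing.
It also fails if it takes over 61 s, if anything falls off the work surface, if the arm or the gripper's body presses on something with over 40 N, if the wrist force passes 120 N, or if a joint passes its speed limit or range.

### The arm

A 6-joint arm with a two-finger parallel gripper is mounted at the origin on a cart in front of the work surface, level with it; the furniture and walls round the work are solid. World frame = base frame: x ahead of the robot, y to its left, z up, the work surface at z = 0. Lengths are in m, angles in degrees, forces in N, time in s.
With the tool pointing down it reaches from about 0.3 to 0.75 m from the base axis. Payload 8.5 kg.
Tool frame: the origin (TCP) lies between the finger pads; the fingertips stand 17 mm ahead of it and the grasp point (between the pads) lies 2 mm behind it; z points along the fingers, y is the direction in which the jaws open and shut (so a half turn about z gives the same grasp; the last joint's range is limited). The gripper opens to 85 mm and grips with 20 to 120 N. Pads are 22 mm wide; open, the fingers measure 114 mm over their backs; the gripper's body (76 mm by 85 mm) begins 54 mm behind the grasp point. The pads swing forward as they close: fully open they stand 13 mm farther back than shut.
Start: joints at [-81.033, 21.807, 74.336, -0, 83.858, -12.336], TCP at [0.2, -0.512, 0.248] pointing down, gripper open.
Joint ranges: [-178.18, 178.18], [-50.72, 133.34], [12.68, 142.11], [-81.47, 261.47], [9.98, 163.14], [-165.26, 165.26]. Speed limits (degrees/s): [136.94, 136.94, 180, 180, 180, 180].

### API

Orientations are given as a 3x3 rotation matrix whose columns are the frame's x, y, z axes.
In Python, from rig import readout, eyes, env gives the robot as it stands.
- The arm moves only by the tool arm_command, never from a script. Its argument "rows" is text: rows parted by semicolons, each of 7 numbers parted by spaces: the closure, from 0 (fully open) to 1 (shut), then the shift along the tool's x, y, z in mm, then the turn, a rotation vector about the tool's x, y, z in degrees. In form: grip dx dy dz rx ry rz; .... A call has 1 to 5 rows; each row shifts and turns the commanded pose from where the row before left it, along the tool's axes as they then stand; what a row does not reach is not made up. A row lasts 1/12 s, in which the tool goes at most 41.7 mm and 7.16 degrees, less where a joint would pass 70% of its speed; a pose out of reach is approached as far as the arm can. A call with a gripper value outside its range is refused whole. The fingers move at their own pace and stop on an object; "squeeze" is the grip in N (left out, the last holds). Time passes only in rows, so rows that do not move let the fingers close. It gives the time, the measured TCP pose, the force and the opening at its end, in the units of the state.
- readout.observe(): the state, without advancing time (a new reading comes with each control period).
- eyes.get_image(name): name is "scene" or "top" or "wrist"; returns the picture (480x640x3 uint8, red, green, blue); there is no depth.
- eyes.camera_model(name): a dict with "mtx" (3x3 intrinsics, pixels), "view" (4x4, takes a point from world to camera coordinates). Camera axes: x right, y up, looking along -z (the intrinsics and any distortion apply to the point x, -y, -z); pixel columns grow to the right and rows downward; lengths in m; the calibration is good to about 2 mm. A picture is of the moment at which its call begins: read the wrist's pose just before it. camera_model takes no time and is no camera call; for the wrist camera it gives the pose at the moment of the call.
- env.close_job(): hands the job in, once; it reports no verdict.
The state is a dict: "time_s": time; "q": joint angles; "qvel": joint speeds; "joint_efforts": joint torques, N m; "position": TCP position; "tool_rot": TCP orientation; "ft_force": force on the tool from outside, world axes, zero at the start; "wrist_torque": the same for the moment, N m; "grip_width": finger opening in m.
Only numpy, scipy, OpenCV 4.12 (cv2) and the standard library are available. Lean on these libraries where they do the work, as an engineer would, in place of code of your own. Each camera call takes 0.05 s, during which the arm holds its last target. There are 200 camera calls.

## Working session

There is one attempt and no reset: what is moved stays moved. The work goes in short steps, Python scripts to look and compute and a tool call to move; the robot and the scene stay as the last step left them, time stands still between calls to the robot, and variables do not carry over. Pictures are saved under pics/ and viewed, about 8 in all and at most 12, crops included, and the job is handed in when it is done.

Besides the shell and the picture viewer there is one more tool, called after "Emit:" in YAML: its name, and indented under it one key for each argument. arm_command: Moves the arm, as the interface text tells. Its arguments: {"type":"object","properties":{"rows":{"type":"string"},"squeeze":{"type":"number"}},"required":["rows"]}

```bash
ls; mkdir -p pics; python3 - <<'E'
from rig import readout, eyes, env
import cv2,numpy as np
print(readout.observe())
for n in("scene","top"):
    im=eyes.get_image(n); cv2.imwrite(f"pics/{n}0.png",im[:,:,::-1]); m=eyes.camera_model(n); print(n,np.round(m["mtx"],1).tolist(),np.round(m["view"],4).tolist(),m.keys())
E
```

```text
pics
{'time_s': 0.0, 'q': array([-8.10319993e+01,  2.18406361e+01,  7.43868321e+01, -4.25600389e-04,
        8.38572214e+01, -1.23360941e+01]), 'qvel': array([ 0.0721823 ,  0.03961307,  0.08729484,  0.03919118, -0.02715928,
        0.00419455]), 'joint_efforts': array([ 9.44267231e-04, -4.48465312e+01, -2.31279784e+01, -7.00131204e-05,
        4.75433684e-03, -2.26118397e-05]), 'position': array([ 0.19977356, -0.51213606,  0.24770284]), 'tool_rot': array([[ 9.31665010e-01,  3.63318390e-01, -2.37707417e-04],
       [ 3.63318336e-01, -9.31663919e-01,  1.45889132e-03],
       [ 3.08578621e-04, -1.44556146e-03, -9.99998908e-01]]), 'ft_force': array([ 0.82786249, -0.17425928,  0.0596082 ]), 'wrist_torque': array([-0.00746811, -0.0741144 ,  0.00273214]), 'grip_width': 0.08562399834439373}
scene [[612.8, 0.0, 316.1], [0.0, 612.8, 231.9], [0.0, 0.0, 1.0]] [[-0.7593, -0.6505, 0.0186, 0.4371], [0.4712, -0.5299, 0.7051, -0.2844], [-0.4488, 0.5442, 0.7089, -1.5862], [0.0, 0.0, 0.0, 1.0]] dict_keys(['mtx', 'view'])
top [[590.3, 0.0, 317.5], [0.0, 590.3, 229.6], [0.0, 0.0, 1.0]] [[-0.0275, -0.9996, -0.0004, 0.0611], [0.9818, -0.027, 0.1882, -0.5562], [-0.1882, 0.0048, 0.9821, -1.683], [0.0, 0.0, 0.0, 1.0]] dict_keys(['mtx', 'view'])
```

View pics/top0.png

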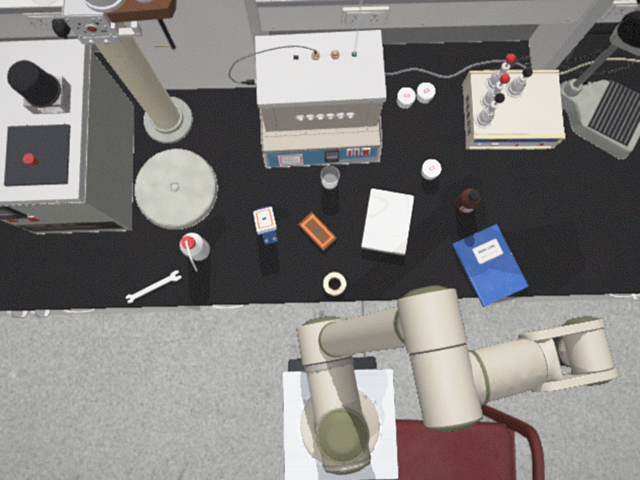

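View pics/scene0.png

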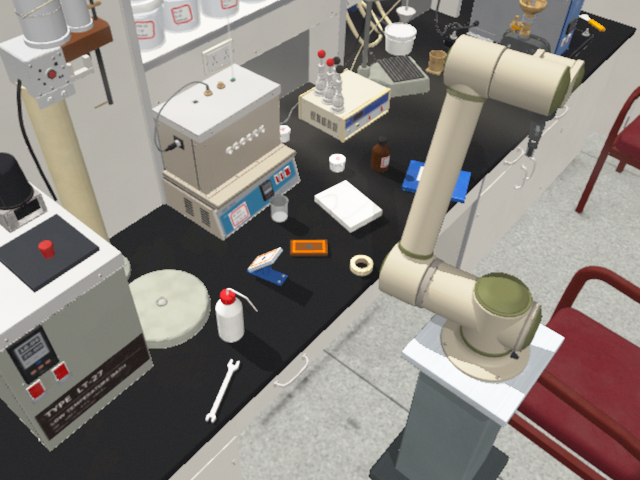

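Top view: plate on the rest at about (265,222), slab at (388,222), an all-orange look-alike at (317,231), and the tape roll at (335,284). A tall instrument stands behind the rest (front edge at row ~165). The scene view agrees, with the plate at (265,262). Next I measure these.

```bash
cat > h.py <<'E'
from rig import readout, eyes, env
import cv2,numpy as np
def ray(n,uv,m=None):
    m=m or eyes.camera_model(n); V=np.array(m["view"]);K=np.array(m["mtx"])
    d=np.linalg.inv(K)@[uv[0],uv[1],1]; d=d*[1,-1,-1]; R=V[:3,:3]; return -R.T@V[:3,3], R.T@d
def onz(n,uv,z,m=None):
    c,d=ray(n,uv,m); return c+d*(z-c[2])/d[2]
def proj(n,p,m=None):
    m=m or eyes.camera_model(n); V=np.array(m["view"]);K=np.array(m["mtx"])
    q=V[:3,:3]@np.asarray(p)+V[:3,3]; q=K@(q*[1,-1,-1]); return q[:2]/q[2]
def tri(n1,a,n2,b):
    c1,d1=ray(n1,a);c2,d2=ray(n2,b)
    s=np.linalg.lstsq(np.c_[d1,-d2],c2-c1,rcond=None)[0]; p,q=c1+s[0]*d1,c2+s[1]*d2
    return (p+q)/2,np.linalg.norm(p-q)
def look(n,name,crop=None,k=1):
    im=eyes.get_image(n)[:,:,::-1]; cv2.imwrite(f"pics/{name}_full.png",im)
    if crop: x,y,w,h=crop; im=im[y:y+h,x:x+w]
    cv2.imwrite(f"pics/{name}.png",cv2.resize(im,None,fx=k,fy=k,interpolation=cv2.INTER_CUBIC))
E
python3 - <<'E'
from h import *
t=cv2.imread("pics/top0.png"); s=cv2.imread("pics/scene0.png")
# slab
hsv=cv2.cvtColor(t,cv2.COLOR_BGR2HSV)
m=((hsv[...,2]>185)&(hsv[...,1]<40)).astype(np.uint8); r=np.zeros_like(m); r[180:262,355:420]=m[180:262,355:420]
c=max(cv2.findContours(r,0,1)[0],key=cv2.contourArea); b=cv2.boxPoints(cv2.minAreaRect(c))
P=np.array([onz("top",p,.03)for p in b]); print("slab",b.tolist(),P.round(3).tolist(),P.mean(0),[np.linalg.norm(P[i]-P[i-1])for i in range(4)])
for n,uv in(("beaker",(330,178)),("tape",(335,284)),("orange",(317,231)),("instr front",(262,165)),("instr",(381,158)),("plate",(264,220)),("blue foot",(269,241))): print(n,onz("top",uv,.0).round(3))
print("instr top corner L",tri("top",(258,105),"scene",(160,182)) )
a=cv2.resize(t[195:255,235:350],None,fx=6,fy=6,interpolation=2)
d=cv2.resize(s[235:295,235:335],None,fx=4,fy=4,interpolation=2)
o=np.zeros((600,700,3),np.uint8);o[:360,:690]=a;o[360:600,:400]=d;cv2.imwrite("pics/c1.png",o)
E
```

```text
slab [[361.2432556152344, 246.54054260253906], [370.9729919433594, 188.1621551513672], [413.9459533691406, 195.32432556152344], [404.2162170410156, 253.7027130126953]] [[0.508, -0.083, 0.03], [0.685, -0.119, 0.03], [0.659, -0.248, 0.03], [0.483, -0.209, 0.03]] [ 0.58363124 -0.16464355  0.03      ] [np.float64(0.12855567101803753), np.float64(0.181383738050529), np.float64(0.1310156193690207), np.float64(0.1809906921560997)]
beaker [0.729 0.002 0.   ]
tape [ 0.402 -0.002  0.   ]
orange [0.564 0.047 0.   ]
instr front [0.776 0.212 0.   ]
instr [ 0.789 -0.158 -0.   ]
plate [0.602 0.207 0.   ]
blue foot [0.537 0.193 0.   ]
instr top corner L (array([0.94196992, 0.22853698, 0.13892446]), np.float64(0.06178850419199966))
```

View pics/c1.png

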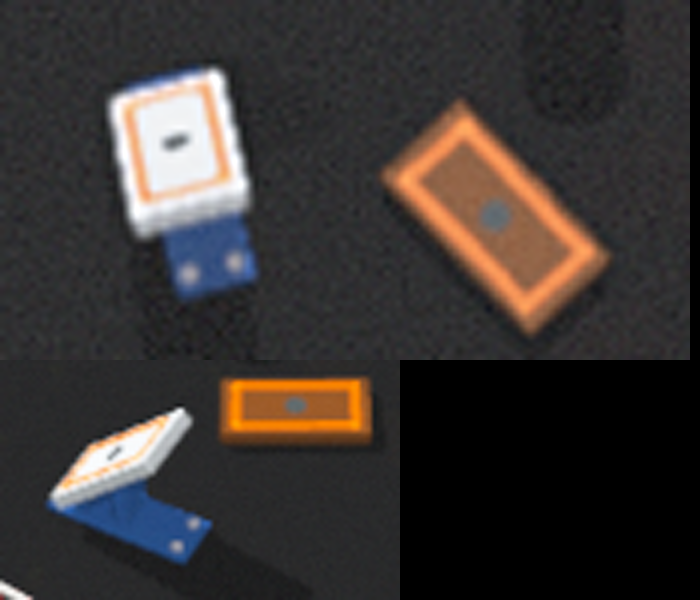

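The crop shows the sealing-face spot at top pixel (264.2,218.7) and scene pixel (263.8,258.2). The near foot corners are at top pixels (265,244.7) and (277.8,240.8).

```bash
python3 - <<'E'
from h import *
p,e=tri("top",(264.2,218.7),"scene",(263.8,258.2)); print("spot",p.round(4),e)
T=lambda x,y:(235+x/6-.4,195+y/6-.4); S=lambda x,y:(235+x/4-.4,235+(y-360)/4-.4)
# upper short edge corners of face in both views
A,e1=tri("top",T(138,228),"scene",S(145,470)); B,e2=tri("top",T(246,203),"scene",S(186,412))
C,e3=tri("top",T(112,100),"scene",S(55,498)); D,e4=tri("top",T(220,72),"scene",S(110,428))
for q,e in((A,e1),(B,e2),(C,e3),(D,e4)):print(q.round(4),round(e,4))
f=[onz("top",T(180,298),.006),onz("top",T(257,275),.006)]; print("foot",f)
t=cv2.imread("pics/top0.png");hsv=cv2.cvtColor(t,40)
m=((hsv[...,1]>90)&(hsv[...,0]>100)&(hsv[...,0]<125)&(hsv[...,2]>60)).astype(np.uint8); r=m*0; r[195:255,235:300]=m[195:255,235:300]
c=max(cv2.findContours(r,0,1)[0],key=cv2.contourArea);b=cv2.minAreaRect(c);print(b,[onz("top",q,.006).round(3).tolist()for q in cv2.boxPoints(b)])
ax=np.array([C+D-A-B])[0]; print("yaw plate x",np.degrees(np.arctan2(ax[1],ax[0])), "y", (A+C-B-D)/2)
E
```

```text
spot [0.5949 0.2021 0.0538] 0.0005954180850033914
[0.5487 0.2193 0.0856] 0.0027
[0.5584 0.1671 0.0941] 0.004
[0.6256 0.2373 0.0155] 0.0026
[0.6304 0.1795 0.0391] 0.0085
foot [array([0.52627116, 0.20570054, 0.006     ]), array([0.53690453, 0.16695016, 0.006     ])]
((269.6470642089844, 237.58824157714844), (11.641709327697754, 14.55213737487793), 75.96376037597656) [[0.559, 0.216, 0.006], [0.569, 0.173, 0.006], [0.534, 0.165, 0.006], [0.524, 0.208, 0.006]]
yaw plate x 11.52285108527538 y [-0.00728275  0.05506819 -0.01603625]
```

```bash
cat >> h.py <<'E'
from scipy.spatial.transform import Rotation as Ro
yaw=np.radians(14); cr,sr=np.cos(yaw),np.sin(yaw); s_=np.sqrt(.5)
C=np.array([.590,.2005,.059]); PX=np.array([s_*cr,s_*sr,-s_]); N=np.array([s_*cr,s_*sr,s_]); Y=np.array([-sr,cr,0])
def plan(p,R,n,g,p0=None,R0=None):
    s=readout.observe(); p0=s["position"] if p0 is None else p0; R0=s["tool_rot"] if R0 is None else R0
    p=np.asarray(p,float)
    w=(Ro.from_matrix(R0).inv()*Ro.from_matrix(R)).as_rotvec(degrees=True)/n
    Rc=Ro.from_matrix(R0);q=np.array(p0,float);out=[]
    for i in range(n):
        d=np.round(Rc.inv().apply((np.array(p0)+(p-p0)*(i+1)/n-q)*1000),0)
        r=np.round(w,1); out.append(f"{g} "+" ".join("%g"%v for v in d)+" "+" ".join("%g"%v for v in r))
        q=q+Rc.apply(d/1000); Rc=Rc*Ro.from_rotvec(r,degrees=True)
    for i in range(0,n,5): print("; ".join(out[i:i+5]))
    return q,Rc.as_matrix()
def M(x,z): return np.c_[x,np.cross(z,x),z]
E
python3 - <<'E'
from h import *
plan(C-.128*PX,M(N,PX),22,0)
E
```

```text
0 24 -24 5 -0.1 2 0.3; 0 24 -25 5 -0.1 2 0.3; 0 24 -24 6 -0.1 2 0.3; 0 23 -25 7 -0.1 2 0.3; 0 23 -25 7 -0.1 2 0.3
0 22 -25 9 -0.1 2 0.3; 0 22 -25 9 -0.1 2 0.3; 0 22 -25 10 -0.1 2 0.3; 0 21 -25 10 -0.1 2 0.3; 0 20 -26 11 -0.1 2 0.3
0 20 -25 12 -0.1 2 0.3; 0 20 -26 13 -0.1 2 0.3; 0 19 -26 13 -0.1 2 0.3; 0 18 -26 14 -0.1 2 0.3; 0 18 -26 14 -0.1 2 0.3
0 17 -26 15 -0.1 2 0.3; 0 16 -26 15 -0.1 2 0.3; 0 16 -26 16 -0.1 2 0.3; 0 15 -27 17 -0.1 2 0.3; 0 14 -27 16 -0.1 2 0.3
0 13 -26 18 -0.1 2 0.3; 0 13 -27 17 -0.1 2 0.3
```

Emit:
arm_command:
  rows: "0 24 -24 5 0 2 0.3; 0 24 -25 5 0 2 0.3; 0 24 -24 6 0 2 0.3; 0 23 -25 7 0 2 0.3; 0 23 -25 7 0 2 0.3"

```text
time_s: 0.52
position: [0.2688, -0.3532, 0.2261]
tool_rot: [[0.927, 0.338, 0.164], [0.332, -0.941, 0.062], [0.175, -0.003, -0.985]]
ft_force: [0.4, -0.6, -0.2]
grip_width: 0.0856
```

Emit:
arm_command:
  rows: "0 22 -25 9 0 2 0.3; 0 22 -25 9 0 2 0.3; 0 22 -25 10 0 2 0.3; 0 21 -25 10 0 2 0.3; 0 20 -26 11 0 2 0.3"

```text
time_s: 0.93
position: [0.3365, -0.1962, 0.2052]
tool_rot: [[0.893, 0.314, 0.323], [0.292, -0.949, 0.116], [0.343, -0.009, -0.939]]
ft_force: [0.2, -0.7, -0.9]
grip_width: 0.0854
```

Emit:
arm_command:
  rows: "0 20 -25 12 0 2 0.3; 0 20 -26 13 0 2 0.3; 0 19 -26 13 0 2 0.3; 0 18 -26 14 0 2 0.3; 0 18 -26 14 0 2 0.3"

```text
time_s: 1.35
position: [0.4051, -0.0384, 0.1852]
tool_rot: [[0.831, 0.291, 0.474], [0.242, -0.956, 0.163], [0.501, -0.021, -0.865]]
ft_force: [1.0, -0.6, -0.2]
grip_width: 0.0854
```

Emit:
arm_command:
  rows: "0 17 -26 15 0 2 0.3; 0 16 -26 15 0 2 0.3; 0 16 -26 16 0 2 0.3; 0 15 -27 17 0 2 0.3; 0 14 -27 16 0 2 0.3"

```text
time_s: 1.77
position: [0.472, 0.1198, 0.1664]
tool_rot: [[0.743, 0.271, 0.611], [0.186, -0.962, 0.201], [0.642, -0.035, -0.766]]
ft_force: [0.5, -1.0, 0.4]
grip_width: 0.0855
```

Emit:
arm_command:
  rows: "0 13 -26 18 0 2 0.3; 0 13 -27 17 0 2 0.3; 0 0 0 0 0 0 0; 0 0 0 0 0 0 0"

```text
time_s: 2.1
position: [0.4978, 0.1826, 0.1585]
tool_rot: [[0.703, 0.268, 0.659], [0.165, -0.963, 0.215], [0.692, -0.042, -0.721]]
ft_force: [-0.1, -0.1, -0.8]
grip_width: 0.0856
```

```bash
python3 - <<'E'
from h import *
s=readout.observe(); print(s["q"].round(1)); print("target",(C-.128*PX).round(3),M(N,PX).round(2).tolist())
plan(C-.128*PX,M(N,PX),3,0)
look("wrist","w1")
m=eyes.camera_model("wrist"); print(np.round(m["mtx"],1).tolist(),np.round(m["view"],3).tolist())
print("spot exp",proj("wrist",C+.006*N,m), "corners",[proj("wrist",C+.006*N+a*.055*PX+b*.028*Y,m).round().tolist() for a in(-1,1)for b in(-1,1)])
E
```

```text
[  2.3  16.7 115.7  66.4  11.9  16. ]
target [0.502 0.179 0.15 ] [[0.69, 0.24, 0.69], [0.17, -0.97, 0.17], [0.71, 0.0, -0.71]]
0 -1 2 3 -0.9 0.4 -0.2; 0 -2 2 3 -0.9 0.4 -0.2; 0 -1 1 3 -0.9 0.4 -0.2
[[361.8, 0.0, 314.4], [0.0, 361.8, 241.9], [0.0, 0.0, 1.0]] [[0.265, -0.963, -0.042, 0.049], [0.864, 0.218, 0.453, -0.575], [-0.427, -0.156, 0.89, -0.041], [0.0, 0.0, 0.0, 1.0]]
spot exp [328.02375734 227.12675138] corners [[374.0, 252.0], [281.0, 252.0], [360.0, 210.0], [297.0, 210.0]]
```

View pics/w1.png

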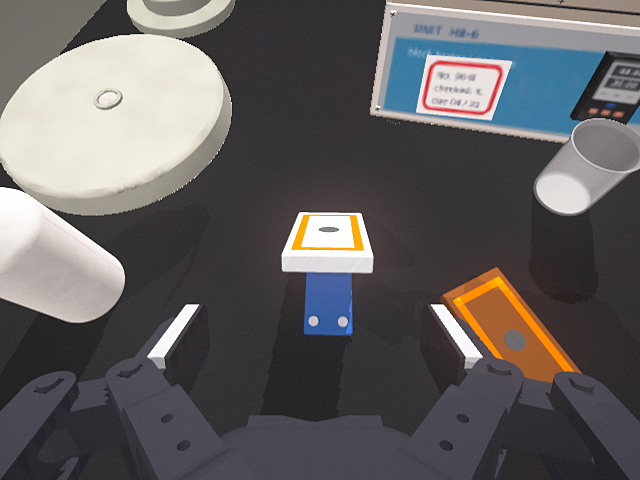

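The wrist view shows the sealing-face spot at (329,229), against (328,227) predicted, so the pose estimate holds. Moving in for the width-wise grip on the overhang.

```bash
python3 - <<'E'
from h import *
a=plan(C-.110*PX,M(N,PX),3,0)
plan(C-.018*PX,M(N,PX),5,0,*a)
E
```

```text
0 -1 2 9 -0.9 0.4 -0.2; 0 -2 1 9 -0.9 0.4 -0.2; 0 -1 2 9 -0.9 0.4 -0.2
0 0 -0 18 -0 -0 -0; 0 0 -0 19 -0 -0 -0; 0 0 -0 18 -0 -0 -0; 0 0 -0 19 -0 -0 -0; 0 0 -0 18 -0 -0 -0
```

Emit:
arm_command:
  rows: "0 -1 2 9 -0.9 0.4 -0.2; 0 -2 1 9 -0.9 0.4 -0.2; 0 -1 2 9 -0.9 0.4 -0.2; 0 0 0 0 0 0 0"

```text
time_s: 2.48
position: [0.5141, 0.1709, 0.1388]
tool_rot: [[0.686, 0.251, 0.682], [0.166, -0.968, 0.19], [0.708, -0.017, -0.706]]
ft_force: [-0.6, 0.4, -0.6]
grip_width: 0.0853
```

Emit:
arm_command:
  rows: "0 0 0 18 0 0 0; 0 0 0 19 0 0 0; 0 0 0 18 0 0 0; 0 0 0 18 0 0 0; 0 0 0 19 0 0 0"

```text
time_s: 2.9
position: [0.5771, 0.1894, 0.0746]
tool_rot: [[0.685, 0.253, 0.683], [0.166, -0.967, 0.192], [0.709, -0.019, -0.705]]
ft_force: [-0.1, 0.8, 0.4]
grip_width: 0.0853
```

```bash
python3 - <<'E'
from h import *
s=readout.observe(); print(s["q"].round(1),s["qvel"].round(0))
R=s["tool_rot"]; print("err tool mm",(R.T@(C-.018*PX-s["position"])*1000).round(1), "rot",(Ro.from_matrix(R).inv()*Ro.from_matrix(M(N,PX))).as_rotvec(degrees=True).round(1))
E
```

```text
[  3.5  32.3 109.8 127.4  10.9 -45. ] [  5.  28. -19.  54.   3. -51.]
err tool mm [-0.3 -7.6  3.9] rot [-1.2 -0.2 -0.3]
```

Emit:
arm_command:
  rows: "0 0 -4 2 -0.6 0 -0.2; 0 0 -3 1 -0.6 0 -0.2; 0 0 0 0 0 0 0"

```text
time_s: 3.15
position: [0.5756, 0.196, 0.0707]
tool_rot: [[0.682, 0.245, 0.689], [0.172, -0.969, 0.175], [0.711, -0.0, -0.703]]
ft_force: [-0.3, 0.0, -0.3]
grip_width: 0.0853
```

```bash
python3 - <<'E'
from h import *
s=readout.observe(); print(s["q"].round(1),s["qvel"].round(0))
R=s["tool_rot"]; print("err tool mm",(R.T@(C-.018*PX-s["position"])*1000).round(1), "rot",(Ro.from_matrix(R).inv()*Ro.from_matrix(M(N,PX))).as_rotvec(degrees=True).round(1))
look("wrist","w2")
E
```

```text
[  5.   32.8 109.9 139.3  10.  -56.2] [ -1.  -1.  -0. -10.  -0.  10.]
err tool mm [ 2.4 -0.8  0.9] rot [-0.2 -0.3  0.1]
```

View pics/w2.png

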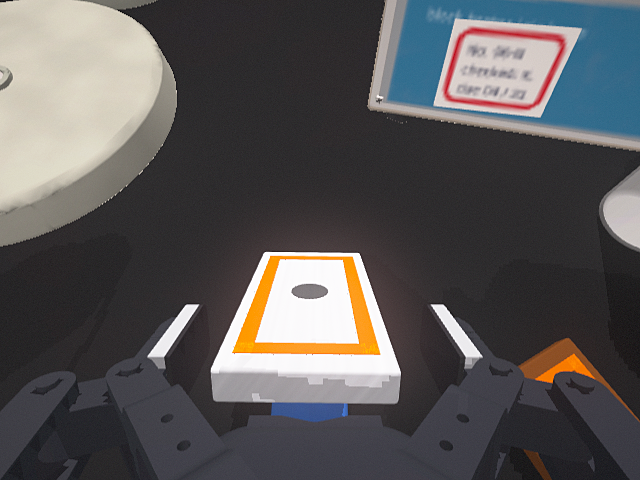

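The plate lies between the pads, about 2.5 mm left of centre (plate mid column 306, pads mid 315). I'll centre the gripper and close.

Emit:
arm_command:
  rows: "0 2 -2 0 0 0 0; 0 0 -1 0 0 0 0; 0.2 0 0 0 0 0 0; 0.3 0 0 0 0 0 0; 0.4 0 0 0 0 0 0"
  squeeze: 30

```text
time_s: 3.62
position: [0.5757, 0.1987, 0.0713]
tool_rot: [[0.68, 0.246, 0.691], [0.173, -0.969, 0.176], [0.713, -0.0, -0.702]]
ft_force: [-2.8, -1.7, 5.3]
grip_width: 0.0554
```

Emit:
arm_command:
  rows: "0.6 0 0 0 0 0 0; 0.8 0 0 0 0 0 0; 0.9 0 0 0 0 0 0; 1 0 0 0 0 0 0; 1 0 0 0 0 0 0"

```text
time_s: 4.03
position: [0.5757, 0.1986, 0.0713]
tool_rot: [[0.68, 0.246, 0.691], [0.173, -0.969, 0.176], [0.713, -0.0, -0.702]]
ft_force: [-3.0, -3.2, 4.7]
grip_width: 0.0557
```

Emit:
arm_command:
  rows: "1 0 0 0 0 0 0; 1 0 0 0 0 0 0; 1 0 0 0 0 0 0"
  squeeze: 80

```text
time_s: 4.28
position: [0.5755, 0.1986, 0.0714]
tool_rot: [[0.68, 0.246, 0.691], [0.173, -0.969, 0.176], [0.713, -0.0, -0.702]]
ft_force: [-5.4, -4.3, 8.3]
grip_width: 0.0549
```

```bash
python3 - <<'E'
from h import *
s=readout.observe(); print(s["q"].round(1),s["qvel"].round(0))
R=s["tool_rot"]; print(s["position"]); print("err tool mm",(R.T@(C-.018*PX-s["position"])*1000).round(1), "rot",(Ro.from_matrix(R).inv()*Ro.from_matrix(M(N,PX))).as_rotvec(degrees=True).round(1))
E
```

```text
[  5.4  32.8 109.8 140.4  10.  -57.1] [ 0. -0.  0.  0.  0.  0.]
[0.57550403 0.19864735 0.07139721]
err tool mm [1.5 1.7 1. ] rot [-0.2 -0.4  0.2]
```

Gripped at 55 mm. Now I lift, pitch the tool up to stay on this wrist branch, roll +180°, and come back.

```bash
python3 - <<'E'
from h import *
s=readout.observe(); np.savez("g1.npz",p=s["position"],R=s["tool_rot"])
p=s["position"];R=s["tool_rot"];H=np.array([cr,sr,0])
a=plan(p+[0,0,.03],R,4,1)
R2=R@Ro.from_euler('y',25,degrees=True).as_matrix()
b=plan(p-.06*H+[0,0,.11],R2,7,1,*a); print(b)
E
```

```text
1 5 -0 -5 0 0 0; 1 6 -0 -6 0 0 0; 1 5 -0 -5 0 0 0; 1 5 -0 -5 0 0 0
1 2 -0 -14 0 3.6 -0; 1 3 -0 -14 0 3.6 -0; 1 4 -0 -14 0 3.6 -0; 1 5 -0 -13 0 3.6 -0; 1 6 -0 -13 0 3.6 -0
1 6 -0 -13 0 3.6 -0; 1 7 -0 -13 0 3.6 -0
(array([0.51681708, 0.18368931, 0.18124773]), array([[ 3.21221492e-01,  2.46366506e-01,  9.14396139e-01],
       [ 8.13140450e-02, -9.69176672e-01,  2.32560968e-01],
       [ 9.43506640e-01, -3.50332399e-04, -3.31353433e-01]]))
```

Emit:
arm_command:
  rows: "1 5 0 -5 0 0 0; 1 6 0 -6 0 0 0; 1 5 0 -5 0 0 0; 1 5 0 -5 0 0 0"

```text
time_s: 4.62
position: [0.5706, 0.1927, 0.0924]
tool_rot: [[0.671, 0.254, 0.697], [0.171, -0.967, 0.189], [0.722, -0.008, -0.692]]
ft_force: [0.4, 0.5, -2.5]
grip_width: 0.0546
```

Emit:
arm_command:
  rows: "1 2 0 -14 0 3.6 0; 1 3 0 -14 0 3.6 0; 1 4 0 -14 0 3.6 0; 1 5 0 -13 0 3.6 0; 1 6 0 -13 0 3.6 0"

```text
time_s: 5.03
position: [0.5321, 0.183, 0.1467]
tool_rot: [[0.439, 0.257, 0.861], [0.107, -0.966, 0.234], [0.892, -0.011, -0.451]]
ft_force: [-0.6, 0.6, -3.3]
grip_width: 0.0552
```

Emit:
arm_command:
  rows: "1 6 0 -13 0 3.6 0; 1 7 0 -13 0 3.6 0; 1 0 0 0 0 0 0; 1 0 0 0 0 0 0"

```text
time_s: 5.37
position: [0.5154, 0.1783, 0.1685]
tool_rot: [[0.332, 0.257, 0.908], [0.077, -0.966, 0.246], [0.94, -0.011, -0.341]]
ft_force: [0.2, -0.7, -2.0]
grip_width: 0.0553
```

```bash
python3 - <<'E'
from h import *
s=readout.observe(); print(s["q"].round(1),s["qvel"].round(0))
E
```

```text
[  0.3  26.4 127.9 160.3  45.5 -80.4] [ 0.  0. -2.  0. -1.  0.]
```

Emit:
arm_command:
  rows: "1 0 0 0 0 0 7; 1 0 0 0 0 0 7; 1 0 0 0 0 0 7; 1 0 0 0 0 0 7; 1 0 0 0 0 0 7"

```text
time_s: 5.78
position: [0.5164, 0.1785, 0.1689]
tool_rot: [[0.418, 0.019, 0.908], [-0.496, -0.833, 0.246], [0.761, -0.553, -0.339]]
ft_force: [-0.2, -0.2, -2.5]
grip_width: 0.0548
```

Emit:
arm_command:
  rows: "1 0 0 0 0 0 7; 1 0 0 0 0 0 7; 1 0 0 0 0 0 7; 1 0 0 0 0 0 7; 1 0 0 0 0 0 7"

```text
time_s: 6.2
position: [0.5164, 0.1785, 0.1689]
tool_rot: [[0.354, -0.224, 0.908], [-0.884, -0.398, 0.246], [0.306, -0.89, -0.339]]
ft_force: [0.1, 0.1, -2.4]
grip_width: 0.055
```

Emit:
arm_command:
  rows: "1 0 0 0 0 0 7; 1 0 0 0 0 0 7; 1 0 0 0 0 0 7; 1 0 0 0 0 0 7; 1 0 0 0 0 0 7"

```text
time_s: 6.62
position: [0.5164, 0.1785, 0.1689]
tool_rot: [[0.161, -0.387, 0.908], [-0.952, 0.181, 0.246], [-0.259, -0.904, -0.339]]
ft_force: [-1.0, -0.1, -2.3]
grip_width: 0.0549
```

Emit:
arm_command:
  rows: "1 0 0 0 0 0 7; 1 0 0 0 0 0 7; 1 0 0 0 0 0 7; 1 0 0 0 0 0 7; 1 0 0 0 0 0 7"

```text
time_s: 7.03
position: [0.5163, 0.1785, 0.169]
tool_rot: [[-0.09, -0.409, 0.908], [-0.676, 0.694, 0.246], [-0.731, -0.592, -0.339]]
ft_force: [-0.7, 0.8, -2.5]
grip_width: 0.0548
```

Emit:
arm_command:
  rows: "1 0 0 0 0 0 7; 1 0 0 0 0 0 7; 1 0 0 0 0 0 7; 1 0 0 0 0 0 7; 1 0 0 0 0 0 7"

```text
time_s: 7.45
position: [0.5164, 0.1785, 0.1689]
tool_rot: [[-0.308, -0.284, 0.908], [-0.156, 0.957, 0.246], [-0.938, -0.065, -0.339]]
ft_force: [0.7, 0.8, -2.0]
grip_width: 0.055
```

Emit:
arm_command:
  rows: "1 0 0 0 0 0 5; 1 0 0 0 0 0 0; 1 0 0 0 0 0 0"

```text
time_s: 7.7
position: [0.5161, 0.1785, 0.1691]
tool_rot: [[-0.329, -0.259, 0.908], [-0.08, 0.966, 0.246], [-0.941, 0.008, -0.338]]
ft_force: [-0.2, 0.8, -2.4]
grip_width: 0.0551
```

```bash
python3 - <<'E'
from h import *
s=readout.observe(); print(s["q"].round(1),s["qvel"].round(0))
look("wrist","w3")
d=np.load("g1.npz"); R=d["R"]@np.diag([-1,-1,1]); p=d["p"]
# over the rest: 15 mm off bed along N and 12 mm uphill
a=plan(p+.02*N-.015*PX,R,10,1); print(a)
E
```

```text
[  0.3  26.4 127.9 160.3  45.6  99.4] [-0. -0.  1.  0.  1. -1.]
1 5 0 9 0.1 2.5 0; 1 4 1 9 0.1 2.5 0; 1 4 0 9 0.1 2.5 0; 1 3 0 9 0.1 2.5 0; 1 3 1 9 0.1 2.5 0
1 3 0 10 0.1 2.5 0; 1 2 1 9 0.1 2.5 0; 1 2 0 10 0.1 2.5 0; 1 1 1 10 0.1 2.5 0; 1 1 0 10 0.1 2.5 0
(array([0.57939045, 0.19941708, 0.09614571]), array([[-0.68264817, -0.24434449,  0.68868516],
       [-0.17281601,  0.96968788,  0.17274272],
       [-0.71001838, -0.00109332, -0.70418229]]))
```

View pics/w3.png

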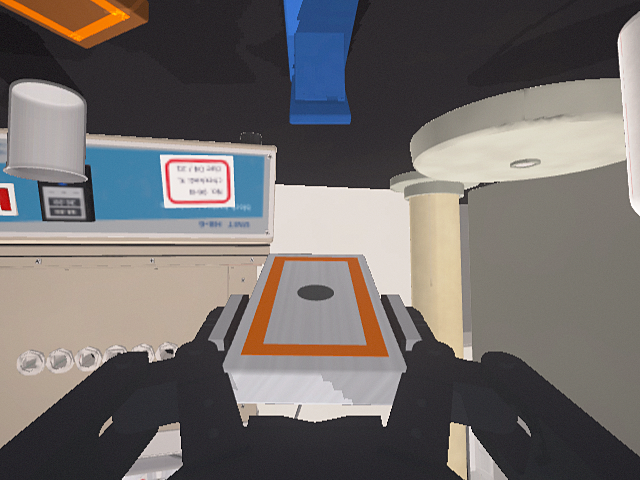

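The plate is held square with the sealing face down (spot at (316,293)), and the rest is at the top of the inverted view. The camera is now under the gripper, so I'll check its clearance before going down.

```bash
python3 - <<'E'
from h import *
s=readout.observe();V=np.array(eyes.camera_model("wrist")["view"]);c=-V[:3,:3].T@V[:3,3]
t=s["tool_rot"].T@(c-s["position"]);print("cam in tool",t.round(3))
d=np.load("g1.npz"); R=d["R"]@np.diag([-1,-1,1]); print("cam at placing",(d["p"]+R@t).round(3),"body corner z",[(d["p"]+R@[x,0,-.056-k])[2].round(3) for x in(.038,.0425) for k in(0,.1)])
E
```

```text
cam in tool [ 0.076  0.    -0.126]
cam at placing [0.437 0.164 0.105] body corner z [np.float64(0.084), np.float64(0.154), np.float64(0.08), np.float64(0.151)]
```

Emit:
arm_command:
  rows: "1 5 0 9 0.1 2.5 0; 1 4 1 9 0.1 2.5 0; 1 4 0 9 0.1 2.5 0; 1 3 0 9 0.1 2.5 0; 1 3 1 9 0.1 2.5 0"

```text
time_s: 8.17
position: [0.5474, 0.1889, 0.1329]
tool_rot: [[-0.519, -0.25, 0.817], [-0.13, 0.968, 0.214], [-0.845, 0.005, -0.536]]
ft_force: [1.0, 0.5, -3.0]
grip_width: 0.0548
```

Emit:
arm_command:
  rows: "1 3 0 10 0.1 2.5 0; 1 2 1 9 0.1 2.5 0; 1 2 0 10 0.1 2.5 0; 1 1 1 10 0.1 2.5 0; 1 1 0 10 0.1 2.5 0"

```text
time_s: 8.58
position: [0.5767, 0.1945, 0.0903]
tool_rot: [[-0.668, -0.256, 0.699], [-0.17, 0.967, 0.191], [-0.725, 0.009, -0.689]]
ft_force: [0.4, -0.0, -2.8]
grip_width: 0.0553
```

Emit:
arm_command:
  rows: "1 0 0 0 0 0 0; 1 0 0 0 0 0 0"

```text
time_s: 8.75
position: [0.5748, 0.1925, 0.0881]
tool_rot: [[-0.673, -0.251, 0.696], [-0.168, 0.968, 0.187], [-0.72, 0.009, -0.694]]
ft_force: [-0.4, -0.0, -2.4]
grip_width: 0.0551
```

```bash
python3 - <<'E'
from h import *
s=readout.observe(); print(s["q"].round(1),s["qvel"].round(0))
d=np.load("g1.npz"); R=d["R"]@np.diag([-1,-1,1]); p=d["p"]
Rs=s["tool_rot"]
print("to g1 pose: N %.1f PX %.1f Y %.1f"%tuple((p-s["position"])@v*1000 for v in(N,PX,Y)), (Ro.from_matrix(Rs).inv()*Ro.from_matrix(R)).as_rotvec(degrees=True).round(1))
E
```

```text
[  4.2  30.8 110.  128.6  10.  134. ] [ 0. -1.  1.  2.  0. -1.]
to g1 pose: N -10.3 PX 13.4 Y 5.8 [ 0.5  0.6 -0.1]
```

Emit:
arm_command:
  rows: "1 1 2 3 0.2 0.2 0; 1 1 2 3 0.2 0.2 0; 1 1 2 3 0.1 0.2 0; 1 0 0 0 0 0 0; 1 0 0 0 0 0 0"

```text
time_s: 9.17
position: [0.5758, 0.1978, 0.0778]
tool_rot: [[-0.676, -0.248, 0.694], [-0.169, 0.969, 0.182], [-0.717, 0.006, -0.697]]
ft_force: [0.5, -0.3, -2.3]
grip_width: 0.0547
```

```bash
cat > st.py <<'E'
from h import *
s=readout.observe(); print(s["q"].round(1),s["ft_force"].round(1))
d=np.load("g1.npz"); R=d["R"]@np.diag([-1,-1,1]); p=d["p"]
Rs=s["tool_rot"]
print("to g1 pose: N %.1f PX %.1f Y %.1f"%tuple((p-s["position"])@v*1000 for v in(N,PX,Y)), (Ro.from_matrix(Rs).inv()*Ro.from_matrix(R)).as_rotvec(degrees=True).round(1))
E
python3 st.py
```

```text
[  5.1  32.1 109.8 136.6  10.  126.7] [ 0.5 -0.3 -2.3]
to g1 pose: N -4.6 PX 4.5 Y 0.8 [ 0.3  0.4 -0.2]
```

Weight only so far (-2.3 N in z). Continuing in small steps, watching the force.

Emit:
arm_command:
  rows: "1 0 0 1 0.1 0.1 0; 1 1 0 1 0.1 0.1 0; 1 0 0 1 0 0 0; 1 0 0 0 0 0 0"

```text
time_s: 9.5
position: [0.5772, 0.1976, 0.074]
tool_rot: [[-0.678, -0.245, 0.693], [-0.169, 0.969, 0.178], [-0.715, 0.004, -0.699]]
ft_force: [-0.3, -0.1, -2.7]
grip_width: 0.0553
```

```bash
python3 st.py
```

```text
[  5.1  32.6 109.6 138.4  10.1 125. ] [-0.3 -0.1 -2.7]
to g1 pose: N -2.9 PX 0.9 Y 1.4 [ 0.1  0.2 -0.2]
```

Emit:
arm_command:
  rows: "1 1 0 0 0 0.1 0; 1 0 1 0 0 0 0; 1 0 0 0 0 0 0"

```text
time_s: 9.75
position: [0.5767, 0.1985, 0.0739]
tool_rot: [[-0.678, -0.246, 0.693], [-0.169, 0.969, 0.178], [-0.715, 0.004, -0.699]]
ft_force: [1.8, -0.9, -1.1]
grip_width: 0.0551
```

Emit:
arm_command:
  rows: "1 1 0 0 0 0 0; 1 0 0 0 0 0 0; 1 0 0 0 0 0 0"

```text
time_s: 10.0
position: [0.5766, 0.1985, 0.0738]
tool_rot: [[-0.677, -0.246, 0.694], [-0.168, 0.969, 0.179], [-0.717, 0.004, -0.697]]
ft_force: [5.0, 0.8, 4.5]
grip_width: 0.0555
```

```bash
python3 st.py
```

```text
[  5.2  32.7 109.8 139.5  10.2 123.9] [5.  0.8 4.5]
to g1 pose: N -2.4 PX 0.9 Y 0.4 [ 0.1  0.3 -0.2]
```

The plate is pressing on the bed with about 8 N along the bed normal. Ease it 1 mm towards the lip, then let go gradually.

Emit:
arm_command:
  rows: "1 0 0 1 0 0 0; 1 0 0 0 0 0 0; 1 0 0 0 0 0 0"
  squeeze: 40

```text
time_s: 10.25
position: [0.577, 0.1987, 0.0733]
tool_rot: [[-0.677, -0.246, 0.694], [-0.168, 0.969, 0.179], [-0.717, 0.004, -0.697]]
ft_force: [1.5, -0.2, 8.4]
grip_width: 0.0549
```

Emit:
arm_command:
  rows: "0.4 0 0 0 0 0 0; 0.3 0 0 0 0 0 0; 0.2 0 0 0 0 0 0; 0 0 0 0 0 0 0; 0 0 0 0 0 0 0"
  squeeze: 20

```text
time_s: 10.67
position: [0.5757, 0.1985, 0.0714]
tool_rot: [[-0.68, -0.246, 0.69], [-0.169, 0.969, 0.178], [-0.713, 0.004, -0.701]]
ft_force: [-0.7, -0.2, 0.2]
grip_width: 0.0854
```

```bash
python3 st.py; python3 - <<'E'
from h import *
look("scene","s2",(225,220,110,80),6)
E
```

```text
[  5.3  32.8 109.8 139.6  10.2 123.8] [-0.7 -0.2  0.2]
to g1 pose: N -0.1 PX -0.1 Y 0.2 [ 0.1  0.  -0.2]
```

View pics/s2.png

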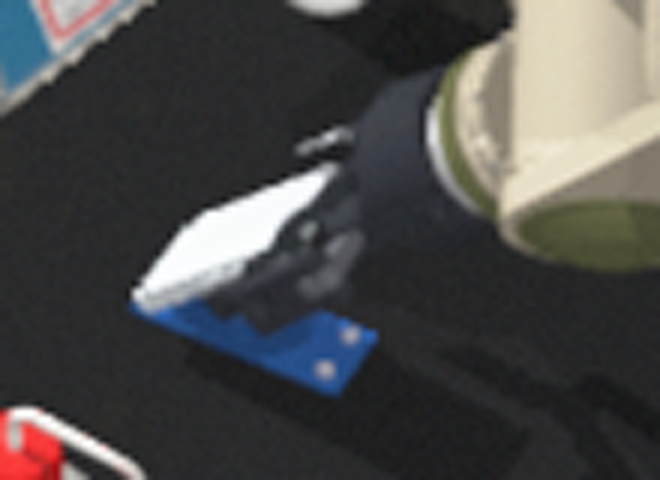

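The plate sits on the bed with its plain back up and is released. Before the regrip I'll fit a quick kinematic model from the logged poses to check that the leaned-back grip is reachable.

```bash
cat > kin.py <<'E'
from h import *
from scipy.optimize import least_squares
D=[([-81.032,21.84,74.387,0,83.857,-12.336],[.19977,-.51214,.2477]),([2.3,16.7,115.7,66.4,11.9,16],[.4978,.1826,.1585]),
([5.4,32.8,109.8,140.4,10,-57.1],[.5755,.1986,.0714]),([.3,26.4,127.9,160.3,45.6,99.4],[.5161,.1785,.1691]),([5.3,32.8,109.8,139.6,10.2,123.8],[.5757,.1985,.0714])]
def fk(q,P):
    h,a1,L1,a3,L2,L3,d=P; E=lambda a,t:Ro.from_euler(a,t,degrees=True)
    R=E('z',q[0]); p=R.apply([a1,d,h]); R=R*E('y',q[1]); p=p+R.apply([0,0,L1]); R=R*E('y',q[2]); p=p+R.apply([a3,0,L2])
    W=p; R=R*E('z',q[3])*E('y',q[4]); p=p+R.apply([0,0,L3]); return p,R*E('z',q[5]),W
f=lambda P:np.concatenate([fk(q,P)[0]-p for q,p in D]+[.01*(np.array(P)-[.3,0,.4,0,.4,.25,.118])])
P=least_squares(f,[.3,0,.4,0,.4,.25,.118]).x
lo=np.array([-178.18,-50.72,12.68,-81.47,9.98,-165.26])+.5;hi=np.array([178.18,133.34,142.11,261.47,163.14,165.26])-.5
def ik(p,R,q0):
    r=least_squares(lambda q:np.r_[(fk(q,P)[0]-p)*10,(Ro.from_matrix(R).inv()*fk(q,P)[1]).as_rotvec()],np.clip(q0,lo+.1,hi-.1),bounds=(lo,hi),x_scale=50); return r.x,np.sqrt(2*r.cost),fk(r.x,P)[2]
E
python3 - <<'E'
from kin import *
print(P.round(4),np.abs(f(P)[:15]).max()); s=readout.observe(); Rf=fk(s["q"],P)[1].as_matrix(); K=Rf.T@s["tool_rot"]; print(K.round(2))
for t in(45,35,25,15,0):
    z=-(np.cos(np.radians(45-t))*N+np.sin(np.radians(45-t))*-PX) # t=lean inward from vertical
    x=np.cross(-Y,z)
    q,e,W=ik(C+.012*N,np.c_[x,-Y,z]@K.T,[5,60,60,0,100,84]); print(t,z.round(2),x.round(2),q.round(0),e.round(4),W.round(3))
E
```

```text
[ 0.1336 -0.0013  0.5361  0.1035  0.3525  0.2422  0.117 ] 0.0004789812984137831
[[-0. -1. -0.]
 [ 1.  0. -0.]
 [ 0. -0.  1.]]
45 [-0.69 -0.17 -0.71] [ 0.69  0.17 -0.71] [  9.  60.  40.  -4. 125.  84.] 0.0 [0.764 0.244 0.239]
35 [-0.56 -0.14 -0.82] [ 0.79  0.2  -0.57] [  9.  55.  47.  -3. 113.  85.] 0.0 [0.733 0.236 0.266]
25 [-0.41 -0.1  -0.91] [ 0.88  0.22 -0.42] [  9.  50.  55.  -2. 100.  85.] 0.0 [0.698 0.227 0.287]
15 [-0.25 -0.06 -0.97] [ 0.94  0.23 -0.26] [ 9. 46. 63. -1. 87. 85.] 0.0 [0.659 0.218 0.301]
0 [-0. -0. -1.] [ 0.97  0.24 -0.  ] [ 8. 40. 74. -0. 66. 84.] 0.0 [0.598 0.203 0.31 ]
```

```bash
python3 - <<'E'
from h import *
m={"mtx":[[361.8,0,314.4],[0,361.8,241.9],[0,0,1]],"view":[[.265,-.963,-.042,.049],[.864,.218,.453,-.575],[-.427,-.156,.89,-.041],[0,0,0,1]]}
b=onz("wrist",(371,113),0,m);print("base corner",b)
for z in(.04,.06,.08,.1,.12): print(z,"vertical",proj("wrist",b+[0,0,z],m).round(),"setback .04",proj("wrist",b+[.04,0,z],m).round(),"top",proj("top",b+[0,0,z]).round(),"scene",proj("scene",b+[0,0,z]).round())
print(proj("top",b),proj("scene",b))
E
```

```text
base corner [0.78204751 0.19990656 0.        ]
0.04 vertical [375.  83.] setback .04 [382.  58.] top [265. 159.] scene [219. 230.]
0.06 vertical [377.  66.] setback .04 [385.  40.] top [264. 157.] scene [218. 225.]
0.08 vertical [380.  47.] setback .04 [387.  21.] top [263. 155.] scene [217. 220.]
0.1 vertical [382.  26.] setback .04 [390.  -1.] top [263. 153.] scene [217. 215.]
0.12 vertical [385.   2.] setback .04 [394. -25.] top [262. 151.] scene [216. 210.]
[265.76497325 163.11252602] [219.94762112 239.2228883 ]
```

A 35° lean (10° off the plate normal) is reachable and stays clear of the instrument. I'll check joint ranges along the retreat, roll-back and approach.

```bash
python3 - <<'E'
from kin import *
s=readout.observe(); p=s["position"];R=s["tool_rot"];H=np.array([cr,sr,0]);K=np.array([[0,-1,0],[1,0,0],[0,0,1.]])
yr=lambda R,a:R@Ro.from_euler('y',a,degrees=True).as_matrix()
a=(p-.05*PX,yr(R,15)); b=(p-.09*H+[0,0,.09],yr(R,25))
q=s["q"]
for w in(a,b):
    q,e,W=ik(w[0],w[1]@K.T,q); print(q.round(0),e.round(3))
x=plan(*a,5,0); b=plan(*b,6,0,*x)
print("after roll"); b=(b[0],b[1]@np.diag([-1,-1,1]))
t=np.radians(10); z=-(np.cos(t)*N-np.sin(t)*PX); G=np.c_[np.cross(-Y,z),-Y,z]
for k in (.12,.011): 
    q,e,W=ik(C-k*z,G@K.T,[5,50,50,0,100,84]); print("G",k,(C-k*z).round(3),q.round(0),e.round(3),W.round(3))
np.savez("g2.npz",G=G,z=z)
E
```

```text
[  3.  26. 113.  96.  10. 165.] 0.228
[  2.  17. 119.  94.  10. 165.] 0.453
0 -0 0 -10 -0 3 -0; 0 0 0 -10 -0 3 -0; 0 1 0 -10 -0 3 -0; 0 2 0 -10 -0 3 -0; 0 2 0 -10 -0 3 -0
0 3 0 -12 -0 1.7 -0; 0 4 0 -13 -0 1.7 -0; 0 4 0 -12 -0 1.7 -0; 0 4 0 -12 -0 1.7 -0; 0 5 1 -12 -0 1.7 -0
0 5 -0 -12 -0 1.7 -0
after roll
G 0.12 [0.657 0.217 0.157] [  9.  59.  23.  -4. 133.  84.] 0.0 [0.792 0.251 0.356]
G 0.011 [0.596 0.202 0.068] [  9.  55.  48.  -3. 113.  85.] 0.0 [0.731 0.236 0.266]
```

```bash
python3 - <<'E'
from kin import *
s=readout.observe(); p=s["position"];R=s["tool_rot"];H=np.array([cr,sr,0]);K=np.array([[0,-1,0],[1,0,0],[0,0,1.]])
yr=lambda R,a:R@Ro.from_euler('y',a,degrees=True).as_matrix()
a=(p-.05*PX,yr(R,-15)); b=(p-.09*H+[0,0,.09],yr(R,-25))
q=s["q"]
for w in(a,b):
    q,e,W=ik(w[0],w[1]@K.T,q); print(q.round(0),e.round(3))
x=plan(*a,5,0); b=plan(*b,6,0,*x)
d=np.load("g2.npz");z=d["z"];G=d["G"]
for h in (.16,.11,0): 
    q,e,W=ik(C-.011*z+[0,0,h],G@K.T,[5,50,50,0,100,84]); print("G",h,q.round(0),e.round(3),W.round(3))
E
```

```text
[  3.  32. 122. 163.  35.  99.] 0.0
[  1.  27. 133. 163.  51.  96.] 0.0
0 -0 0 -10 0 -3 -0; 0 -1 0 -10 0 -3 -0; 0 -1 0 -10 0 -3 -0; 0 -1 0 -10 0 -3 -0; 0 -3 0 -10 0 -3 -0
0 -3 0 -12 0 -1.7 -0; 0 -4 0 -13 0 -1.7 -0; 0 -4 0 -12 0 -1.7 -0; 0 -5 0 -12 0 -1.7 -0; 0 -4 1 -12 0 -1.7 -0
0 -6 -0 -11 0 -1.7 -0
G 0.16 [  9.  48.  36.  -4. 131.  84.] 0.0 [0.731 0.236 0.426]
G 0.11 [  9.  50.  41.  -3. 125.  84.] 0.0 [0.731 0.236 0.376]
G 0 [  9.  55.  48.  -3. 113.  85.] 0.0 [0.731 0.236 0.266]
```

Emit:
arm_command:
  rows: "0 0 0 -10 0 -3 0; 0 -1 0 -10 0 -3 0; 0 -1 0 -10 0 -3 0; 0 -1 0 -10 0 -3 0; 0 -3 0 -10 0 -3 0"

```text
time_s: 11.13
position: [0.5416, 0.1897, 0.1076]
tool_rot: [[-0.479, -0.246, 0.843], [-0.117, 0.969, 0.216], [-0.87, 0.005, -0.493]]
ft_force: [0.8, 0.5, 0.3]
grip_width: 0.0856
```

Emit:
arm_command:
  rows: "0 -3 0 -12 0 -1.7 0; 0 -4 0 -13 0 -1.7 0; 0 -4 0 -12 0 -1.7 0; 0 -5 0 -12 0 -1.7 0; 0 -4 0 -12 0 -1.7 -7"

```text
time_s: 11.55
position: [0.4973, 0.1784, 0.1528]
tool_rot: [[-0.317, -0.288, 0.903], [-0.2, 0.952, 0.233], [-0.927, -0.107, -0.36]]
ft_force: [-0.2, 1.1, 0.4]
grip_width: 0.0851
```

Emit:
arm_command:
  rows: "0 -6 0 -11 0 -1.7 -7; 0 0 0 0 0 0 -7; 0 0 0 0 0 0 -7; 0 0 0 0 0 0 -7; 0 0 0 0 0 0 -7"

```text
time_s: 11.97
position: [0.4897, 0.177, 0.1618]
tool_rot: [[-0.07, -0.406, 0.911], [-0.708, 0.664, 0.241], [-0.703, -0.628, -0.334]]
ft_force: [-0.3, -0.1, 0.6]
grip_width: 0.0852
```

Emit:
arm_command:
  rows: "0 0 0 0 0 0 -7; 0 0 0 0 0 0 -7; 0 0 0 0 0 0 -7; 0 0 0 0 0 0 -7; 0 0 0 0 0 0 -7"

```text
time_s: 12.38
position: [0.4897, 0.1771, 0.1617]
tool_rot: [[0.175, -0.373, 0.911], [-0.961, 0.138, 0.241], [-0.215, -0.918, -0.334]]
ft_force: [-0.6, -0.2, -0.2]
grip_width: 0.0857
```

Emit:
arm_command:
  rows: "0 0 0 0 0 0 -7; 0 0 0 0 0 0 -7; 0 0 0 0 0 0 -7; 0 0 0 0 0 0 -7; 0 0 0 0 0 0 -7"

```text
time_s: 12.8
position: [0.4897, 0.1771, 0.1617]
tool_rot: [[0.357, -0.205, 0.911], [-0.866, -0.438, 0.241], [0.35, -0.875, -0.334]]
ft_force: [-0.1, 0.1, 0.2]
grip_width: 0.0855
```

Emit:
arm_command:
  rows: "0 0 0 0 0 0 -7; 0 0 0 0 0 0 -7; 0 0 0 0 0 0 -7; 0 0 0 0 0 0 -7; 0 0 0 0 0 0 -7"

```text
time_s: 13.22
position: [0.4897, 0.1771, 0.1617]
tool_rot: [[0.41, 0.037, 0.911], [-0.458, -0.856, 0.241], [0.789, -0.516, -0.334]]
ft_force: [0.3, 0.1, -0.3]
grip_width: 0.0855
```

Emit:
arm_command:
  rows: "0 0 0 0 0 0 -7; 0 0 0 0 0 0 -7; 0 0 0 0 0 0 -7; 0 0 0 0 0 0 -7; 0 0 0 0 0 0 -5"

```text
time_s: 13.63
position: [0.4897, 0.1771, 0.1617]
tool_rot: [[0.324, 0.254, 0.911], [0.082, -0.967, 0.241], [0.943, -0.003, -0.334]]
ft_force: [-0.1, -0.0, -0.3]
grip_width: 0.0856
```

```bash
python3 - <<'E'
from h import *
s=readout.observe(); print(s["q"].round(1),s["position"].round(3))
d=np.load("g2.npz");z=d["z"];G=d["G"]
# first back to vertical-ish, higher; then lean
t=np.radians(45); z0=np.array([0,0,-1.]);x0=np.array([cr,sr,0]);
a=plan(C+[-.05,-.01,.17],M(x0,z0),14,0)
plan(C-.011*z+[0,0,.11],G,8,0,*a)
E
```

```text
[  0.4  27.4 132.5 162.4  51.1 -83.5] [0.49  0.177 0.162]
0 6 -0 2 -0 -5 0; 0 6 -0 1 -0 -5 0; 0 6 -0 1 -0 -5 0; 0 6 -0 1 -0 -5 0; 0 6 -0 -1 -0 -5 0
0 6 -0 -0 -0 -5 0; 0 6 -0 -2 -0 -5 0; 0 6 -0 -1 -0 -5 0; 0 5 -0 -2 -0 -5 0; 0 6 -0 -3 -0 -5 0
0 5 -0 -3 -0 -5 0; 0 5 -0 -4 -0 -5 0; 0 4 -0 -4 -0 -5 0; 0 4 -0 -5 -0 -5 0
0 7 0 6 0 -4.4 0.1; 0 8 1 6 0 -4.4 0.1; 0 8 0 6 0 -4.4 0.1; 0 8 0 4 0 -4.4 0.1; 0 9 1 4 0 -4.4 0.1
0 9 -0 4 0 -4.4 0.1; 0 9 0 2 0 -4.4 0.1; 0 10 0 2 0 -4.4 0.1
```

Emit:
arm_command:
  rows: "0 19 0 -7 0 0 0; 0 19 0 -7 0 0 0; 0 19 0 -7 0 0 0"

```text
time_s: 13.88
position: [0.4889, 0.1762, 0.2228]
tool_rot: [[0.327, 0.252, 0.911], [0.076, -0.968, 0.24], [0.942, -0.009, -0.335]]
ft_force: [0.2, 0.2, -0.2]
grip_width: 0.0856
```

Emit:
arm_command:
  rows: "0 2 0 2 0 -5 0; 0 2 0 1 0 -5 0; 0 2 0 1 0 -5 0; 0 3 0 1 0 -5 0; 0 3 0 1 0 -5 0"

```text
time_s: 14.3
position: [0.4914, 0.1887, 0.2234]
tool_rot: [[0.539, 0.289, 0.791], [0.13, -0.957, 0.261], [0.832, -0.038, -0.554]]
ft_force: [-0.3, 0.1, -0.4]
grip_width: 0.0853
```

Emit:
arm_command:
  rows: "0 3 0 2 0 -5 0; 0 3 0 2 0 -5 0; 0 3 0 0 0 -5 0; 0 4 0 0 0 -5 0; 0 4 0 0 0 -5 0"

```text
time_s: 14.72
position: [0.4944, 0.2027, 0.2278]
tool_rot: [[0.638, 0.331, 0.695], [0.169, -0.941, 0.293], [0.751, -0.07, -0.656]]
ft_force: [-0.2, 0.7, -0.6]
grip_width: 0.0853
```

Emit:
arm_command:
  rows: "0 4 0 0 0 -5 0; 0 4 0 0 0 -5 0; 0 4 0 0 0 -5 0; 0 4 0 0 0 -5 0; 0 0 0 0 0 0 0"

```text
time_s: 15.13
position: [0.5062, 0.2092, 0.2395]
tool_rot: [[0.8, 0.343, 0.492], [0.249, -0.936, 0.248], [0.545, -0.076, -0.835]]
ft_force: [0.4, 0.1, 0.7]
grip_width: 0.0856
```

```bash
python3 - <<'E'
from h import *
s=readout.observe(); print(s["q"].round(1),s["position"].round(3))
d=np.load("g2.npz");z=d["z"];G=d["G"]
plan(C-.011*z+[0,0,.11],G,10,0)
E
```

```text
[ 4.7 11.2 98.8 18.8 40.1 64.6] [0.506 0.209 0.239]
0 4 4 9 -0.5 -6.8 0.7; 0 5 4 9 -0.5 -6.8 0.7; 0 5 4 9 -0.5 -6.8 0.7; 0 7 4 7 -0.5 -6.8 0.7; 0 8 4 7 -0.5 -6.8 0.7
0 9 3 6 -0.5 -6.8 0.7; 0 9 4 5 -0.5 -6.8 0.7; 0 10 3 3 -0.5 -6.8 0.7; 0 10 3 3 -0.5 -6.8 0.7; 0 10 3 1 -0.5 -6.8 0.7
```

Past the wrist flip (q4 back near 0). Moving to the pose above the plate.

Emit:
arm_command:
  rows: "0 4 4 9 -0.5 -6.8 0.7; 0 5 4 9 -0.5 -6.8 0.7; 0 5 4 9 -0.5 -6.8 0.7; 0 7 4 7 -0.5 -6.8 0.7; 0 8 4 7 -0.5 -6.8 0.7"

```text
time_s: 15.55
position: [0.5488, 0.206, 0.2062]
tool_rot: [[0.959, 0.279, -0.038], [0.281, -0.959, 0.047], [-0.024, -0.056, -0.998]]
ft_force: [-0.6, -0.3, 1.0]
grip_width: 0.0854
```

Emit:
arm_command:
  rows: "0 9 3 6 -0.5 -6.8 0.7; 0 9 4 5 -0.5 -6.8 0.7; 0 10 3 3 -0.5 -6.8 0.7; 0 10 3 3 -0.5 -6.8 0.7; 0 10 3 1 -0.5 -6.8 0.7"

```text
time_s: 15.97
position: [0.594, 0.2024, 0.175]
tool_rot: [[0.791, 0.238, -0.564], [0.194, -0.971, -0.139], [-0.581, 0.0, -0.814]]
ft_force: [0.6, -0.0, 0.4]
grip_width: 0.0853
```

Emit:
arm_command:
  rows: "0 0 0 0 0 0 0; 0 0 0 0 0 0 0"

```text
time_s: 16.13
position: [0.594, 0.2021, 0.1722]
tool_rot: [[0.792, 0.238, -0.563], [0.193, -0.971, -0.138], [-0.579, 0.001, -0.815]]
ft_force: [-1.2, -0.0, 1.3]
grip_width: 0.0855
```

```bash
python3 - <<'E'
from h import *
s=readout.observe(); print(s["q"].round(1),s["position"].round(3))
d=np.load("g2.npz");z=d["z"];G=d["G"]
print(C-.011*z+[0,0,.11],G.round(2))
look("wrist","w4"); m=eyes.camera_model("wrist")
print("back centre",proj("wrist",C+.006*N,m).round(),[proj("wrist",C+.006*N+a*.055*PX+b*.028*Y,m).round().tolist() for a in(-1,1)for b in(-1,1)])
a=plan(C-.011*z+[0,0,.05],G,4,0)
plan(C-.011*z,G,4,0,*a)
E
```

```text
[  9.1  49.6  41.6  -3.3 124.1  84.3] [0.594 0.202 0.172]
[0.59612193 0.20202637 0.17801067] [[ 0.79  0.24 -0.56]
 [ 0.2  -0.97 -0.14]
 [-0.57 -0.   -0.82]]
back centre [315. 150.] [[363.0, 245.0], [269.0, 245.0], [365.0, 49.0], [265.0, 50.0]]
0 9 0 11 -0 0 -0.1; 0 8 0 12 -0 0 -0.1; 0 9 0 11 -0 0 -0.1; 0 9 1 11 -0 0 -0.1
0 7 -0 10 -0 0 0; 0 7 -0 11 -0 0 0; 0 7 -0 10 -0 0 0; 0 7 -0 10 -0 0 0
```

View pics/w4.png

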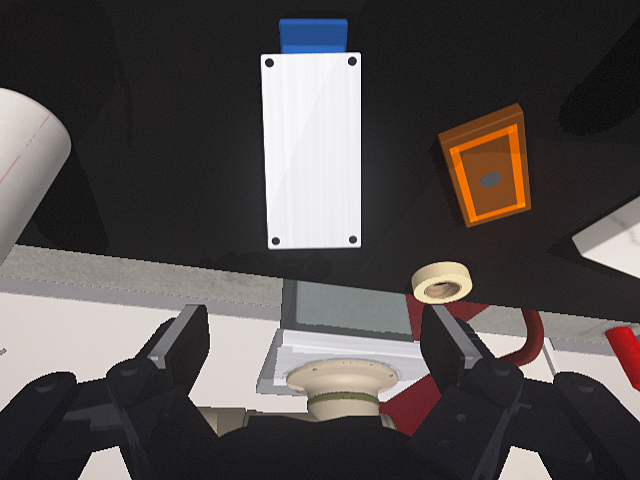

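Wrist view: back face up with four black bolt heads. Plate corners are at (268,248), (361,246), (261,55) and (360,53), which is about 2 mm left and ~1° off my estimate. Correcting while going down.

Emit:
arm_command:
  rows: "0 9 -1 11 0 0 -0.4; 0 8 -1 12 0 0 -0.4; 0 9 0 11 0 0 -0.4; 0 9 0 11 0 0 0"

```text
time_s: 16.52
position: [0.5956, 0.2047, 0.121]
tool_rot: [[0.792, 0.254, -0.555], [0.212, -0.967, -0.139], [-0.572, -0.008, -0.82]]
ft_force: [0.1, 0.6, 0.2]
grip_width: 0.0856
```

Emit:
arm_command:
  rows: "0 7 0 10 0 0 0; 0 7 0 11 0 0 0; 0 7 0 10 0 0 0; 0 7 0 10 0 0 0; 0 0 0 0 0 0 0"

```text
time_s: 16.93
position: [0.5943, 0.2043, 0.0674]
tool_rot: [[0.788, 0.252, -0.562], [0.209, -0.968, -0.141], [-0.58, -0.007, -0.815]]
ft_force: [-0.8, 0.2, -0.8]
grip_width: 0.0851
```

```bash
python3 - <<'E'
from h import *
s=readout.observe(); print(s["q"].round(1),s["position"].round(4),s["ft_force"].round(1))
d=np.load("g2.npz");z=d["z"];G=d["G"]
print("err tool mm",(s["tool_rot"].T@(C+.002*Y-.011*z-s["position"])*1000).round(1),(Ro.from_matrix(s["tool_rot"]).inv()*Ro.from_matrix(G)).as_rotvec(degrees=True).round(1))
E
```

```text
[  9.3  54.7  47.9  -3.  112.7  84.3] [0.5943 0.2043 0.0674] [-0.8  0.2 -0.8]
err tool mm [ 0.7  0.6 -1.2] [0.  0.4 0.7]
```

Emit:
arm_command:
  rows: "0 0 0 -1 0 0 0; 0.2 0 0 0 0 0 0; 0.3 0 0 0 0 0 0; 0.4 0 0 0 0 0 0; 0.6 0 0 0 0 0 0"
  squeeze: 30

```text
time_s: 17.35
position: [0.5962, 0.2046, 0.0714]
tool_rot: [[0.791, 0.252, -0.558], [0.209, -0.968, -0.14], [-0.575, -0.006, -0.818]]
ft_force: [2.6, 1.3, 4.1]
grip_width: 0.0547
```

Emit:
arm_command:
  rows: "0.8 0 0 0 0 0 0; 1 0 0 0 0 0 0; 1 0 0 0 0 0 0; 1 0 0 0 0 0 0; 1 0 0 0 0 0 0"
  squeeze: 80

```text
time_s: 17.77
position: [0.5965, 0.2047, 0.0718]
tool_rot: [[0.791, 0.252, -0.557], [0.209, -0.968, -0.14], [-0.574, -0.006, -0.819]]
ft_force: [4.9, 2.0, 6.3]
grip_width: 0.0523
```

```bash
python3 - <<'E'
from h import *
s=readout.observe(); print(s["position"].round(4),s["ft_force"].round(1),s["grip_width"])
p=s["position"];R=s["tool_rot"]; np.savez("g2b.npz",p=p,R=R)
a=plan(p+[-.005,0,.08],R,6,1)
# slab pose: tool x tilted 10 deg: plate flat; plate +PX -> slab long side direction yaw -11.6
# rotation that maps plate frame on the rest to target
al=np.radians(-11.6); Pr=np.c_[PX,Y,N]; Pt=np.c_[[np.cos(al),np.sin(al),0],[-np.sin(al),np.cos(al),0],[0,0,1]]
yw=Ro.from_rotvec(N*np.radians(0)).as_matrix()
Rt=Pt@Pr.T@R; off=R.T@(p-C)  # plate centre approx C
print(Rt.round(3),off.round(4)); S=np.array([.5836,-.1646,.036])
b=plan(S+Rt@off+[0,0,.09],Rt,16,1,*a); np.savez("t.npz",R=Rt,p=S+Rt@off); print(S+Rt@off)
E
```

```text
[0.5965 0.2047 0.0718] [4.9 2.  6.3] 0.052290399279491875
1 -8 -0 -10 0 0 0; 1 -9 -1 -11 0 0 0; 1 -8 0 -10 0 0 0; 1 -8 -0 -11 0 0 0; 1 -9 -0 -10 0 0 0
1 -8 -1 -11 0 0 0
[[ 0.967 -0.19   0.169]
 [-0.187 -0.982 -0.036]
 [ 0.173  0.003 -0.985]] [-0.0013 -0.0025 -0.0147]
1 -5 22 4 0.3 2.8 1.6; 1 -4 22 4 0.3 2.8 1.6; 1 -5 22 4 0.3 2.8 1.6; 1 -3 23 3 0.3 2.8 1.6; 1 -3 22 3 0.3 2.8 1.6
1 -3 23 2 0.3 2.8 1.6; 1 -2 23 3 0.3 2.8 1.6; 1 -2 22 2 0.3 2.8 1.6; 1 -1 23 2 0.3 2.8 1.6; 1 -0 23 2 0.3 2.8 1.6
1 -0 23 2 0.3 2.8 1.6; 1 0 23 2 0.3 2.8 1.6; 1 1 23 1 0.3 2.8 1.6; 1 2 22 2 0.3 2.8 1.6; 1 2 23 1 0.3 2.8 1.6
1 3 23 2 0.3 2.8 1.6
[ 0.58032083 -0.16136498  0.05028408]
```

The width reads 52.3 mm and the tool was pushed back ~4 mm as the pads swung forward, so the grip is only at the tips. I'll reopen, go 4 mm deeper and regrip.

Emit:
arm_command:
  rows: "0.4 0 0 0 0 0 0; 0.2 0 0 0 0 0 0; 0 0 0 0 0 0 0; 0 0 0 2 0 0 0.3; 0 0 0 2 0 0 0.3"
  squeeze: 20

```text
time_s: 18.18
position: [0.5933, 0.2039, 0.0669]
tool_rot: [[0.792, 0.243, -0.56], [0.198, -0.97, -0.141], [-0.578, 0.0, -0.816]]
ft_force: [0.4, -0.5, -0.1]
grip_width: 0.085
```

Emit:
arm_command:
  rows: "0 0 0 0 0 0 0; 0.2 0 0 0 0 0 0; 0.3 0 0 0 0 0 0; 0.4 0 0 0 0 0 0; 0.6 0 0 0 0 0 0"
  squeeze: 30

```text
time_s: 18.6
position: [0.5937, 0.2039, 0.0674]
tool_rot: [[0.792, 0.244, -0.559], [0.199, -0.97, -0.141], [-0.577, 0.0, -0.817]]
ft_force: [0.9, 1.3, 1.4]
grip_width: 0.0551
```

Emit:
arm_command:
  rows: "0.8 0 0 0 0 0 0; 1 0 0 0 0 0 0; 1 0 0 0 0 0 0; 1 0 0 0 0 0 0; 1 0 0 0 0 0 0"
  squeeze: 60

```text
time_s: 19.02
position: [0.5938, 0.204, 0.0676]
tool_rot: [[0.793, 0.244, -0.559], [0.199, -0.97, -0.141], [-0.576, 0.0, -0.817]]
ft_force: [3.1, 1.8, 5.0]
grip_width: 0.0544
```

```bash
python3 - <<'E'
from h import *
s=readout.observe(); print(s["position"].round(4),s["ft_force"].round(1),s["grip_width"],(s["tool_rot"].T@(s["position"]-C)).round(4))
look("scene","s3",(225,220,110,80),6)
E
```

```text
[0.5938 0.204  0.0676] [3.1 1.8 5. ] 0.054429374671325054 [-0.0013 -0.0024 -0.0096]
```

View pics/s3.png

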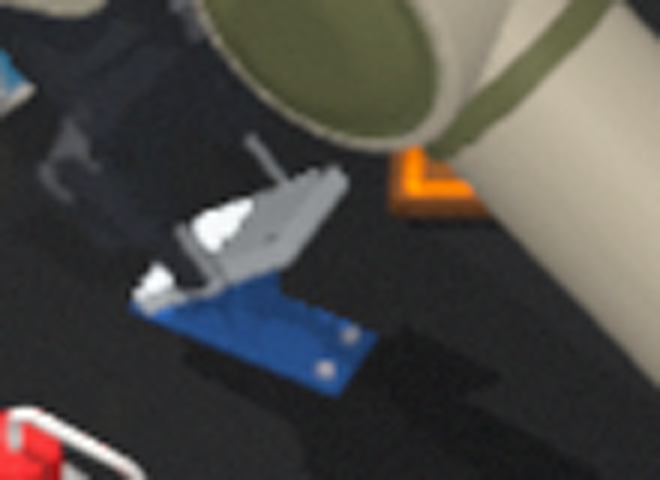

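Grip is now 54.4 mm, with the finger near flush with the plate's lower face at (210,288). Lift and carry to above the slab.

```bash
python3 - <<'E'
from h import *
s=readout.observe(); p=s["position"];R=s["tool_rot"]
a=plan(p+[-.005,0,.08],R,6,1)
al=np.radians(-11.6); Pr=np.c_[PX,Y,N]; Pt=np.c_[[np.cos(al),np.sin(al),0],[-np.sin(al),np.cos(al),0],[0,0,1]]
Rt=Pt@Pr.T@R; off=R.T@(p-C); off[1]=0; S=np.array([.5836,-.1646,.036])
np.savez("t.npz",R=Rt,p=S+Rt@off,Pr=Rt.T@Pt,off=off)
plan(S+Rt@off+[0,0,.09],Rt,15,1,*a); print(Rt.round(3),S+Rt@off)
E
```

```text
1 -8 -0 -10 0 0 0; 1 -9 -0 -11 0 0 0; 1 -8 -1 -10 0 0 0; 1 -8 0 -11 0 0 0; 1 -9 0 -10 0 0 0
1 -8 -0 -11 0 0 0
1 -5 24 4 0.4 2.9 1.7; 1 -4 23 5 0.4 2.9 1.7; 1 -4 24 3 0.4 2.9 1.7; 1 -3 25 3 0.4 2.9 1.7; 1 -3 24 3 0.4 2.9 1.7
1 -2 24 3 0.4 2.9 1.7; 1 -2 24 3 0.4 2.9 1.7; 1 -1 25 2 0.4 2.9 1.7; 1 -0 24 2 0.4 2.9 1.7; 1 0 25 2 0.4 2.9 1.7
1 1 24 1 0.4 2.9 1.7; 1 2 25 2 0.4 2.9 1.7; 1 2 24 1 0.4 2.9 1.7; 1 3 24 2 0.4 2.9 1.7; 1 3 25 1 0.4 2.9 1.7
[[ 0.966 -0.2    0.167]
 [-0.197 -0.98  -0.035]
 [ 0.17   0.001 -0.985]] [ 0.58075455 -0.16400529  0.04527723]
```

Emit:
arm_command:
  rows: "1 -4 0 -5 0 0 0; 1 -6 0 -8 0 0 0; 1 -8 0 -10 0 0 0; 1 -8 0 -11 0 0 0; 1 -9 0 -10 0 0 0"
  squeeze: 80

```text
time_s: 19.48
position: [0.5904, 0.2032, 0.125]
tool_rot: [[0.792, 0.244, -0.559], [0.199, -0.97, -0.141], [-0.577, 0.0, -0.817]]
ft_force: [-0.4, -0.1, -2.7]
grip_width: 0.0538
```

Emit:
arm_command:
  rows: "1 -8 0 -11 0 0 0; 1 -7 0 -9 0 0 0; 1 -5 24 4 0.4 2.9 1.7; 1 -4 23 5 0.4 2.9 1.7; 1 -4 24 3 0.4 2.9 1.7"

```text
time_s: 19.9
position: [0.5878, 0.1293, 0.1467]
tool_rot: [[0.887, 0.158, -0.434], [0.129, -0.987, -0.095], [-0.443, 0.028, -0.896]]
ft_force: [-1.0, -0.4, -1.4]
grip_width: 0.0538
```

Emit:
arm_command:
  rows: "1 -3 25 3 0.4 2.9 1.7; 1 -3 24 3 0.4 2.9 1.7; 1 -2 24 3 0.4 2.9 1.7; 1 -2 24 3 0.4 2.9 1.7; 1 -1 25 2 0.4 2.9 1.7"

```text
time_s: 20.32
position: [0.5846, 0.0056, 0.1426]
tool_rot: [[0.98, 0.006, -0.199], [-0.002, -0.999, -0.044], [-0.199, 0.044, -0.979]]
ft_force: [0.7, 0.8, -2.5]
grip_width: 0.0536
```

Emit:
arm_command:
  rows: "1 0 24 2 0.4 2.9 1.7; 1 0 25 2 0.4 2.9 1.7; 1 1 24 1 0.4 2.9 1.7; 1 2 25 2 0.4 2.9 1.7; 1 2 24 1 0.4 2.9 1.7"

```text
time_s: 20.73
position: [0.5823, -0.117, 0.1389]
tool_rot: [[0.988, -0.143, 0.054], [-0.142, -0.989, -0.028], [0.058, 0.02, -0.998]]
ft_force: [1.1, -0.8, -2.2]
grip_width: 0.0539
```

Emit:
arm_command:
  rows: "1 3 24 2 0.4 2.9 1.7; 1 3 25 1 0.4 2.9 1.7; 1 0 0 0 0 0 0; 1 0 0 0 0 0 0"

```text
time_s: 21.07
position: [0.5804, -0.1661, 0.1369]
tool_rot: [[0.968, -0.201, 0.153], [-0.198, -0.98, -0.031], [0.156, -0.001, -0.988]]
ft_force: [0.2, 0.1, -2.0]
grip_width: 0.0533
```

```bash
python3 - <<'E'
from h import *
s=readout.observe(); print(s["q"].round(1),s["position"].round(4),s["ft_force"].round(1),s["grip_width"])
t=np.load("t.npz"); w=(Ro.from_matrix(s["tool_rot"]).inv()*Ro.from_matrix(t["R"])).as_rotvec(degrees=True); print("err",(s["tool_rot"].T@(t["p"]+[0,0,.09]-s["position"])*1000).round(1),w.round(1))
look("wrist","w5"); m=eyes.camera_model("wrist")
Pp=s["tool_rot"]@t["Pr"]; c=s["position"]-s["tool_rot"]@t["off"]; print("plate est",c.round(4),Pp.round(3))
print([proj("wrist",c+Pp@[a*.055,b*.028,.006],m).round().tolist() for a in(-1,1)for b in(-1,1)])
S=np.array([.5836,-.1646,.03]);al=np.radians(-11.6)
print("slab",[proj("wrist",S+Ro.from_euler('z',-11.6,degrees=True).apply([a*.09,b*.065,0]),m).round().tolist() for a in(-1,1)for b in(-1,1)])
E
```

```text
[-28.3  29.5  81.8   3.   60.2  72. ] [ 0.5804 -0.1661  0.1369] [ 0.2  0.1 -2. ] 0.053328127060389544
err [-0.3 -2.1  1.6] [-0.1  0.9 -0.1]
plate est [ 0.5831 -0.1667  0.1276] [[ 0.979  0.202  0.014]
 [-0.202  0.979 -0.005]
 [-0.015  0.002  1.   ]]
[[384.0, 449.0], [249.0, 449.0], [392.0, 179.0], [243.0, 179.0]]
slab [[404.0, 391.0], [221.0, 390.0], [414.0, 130.0], [212.0, 129.0]]
```

View pics/w5.png

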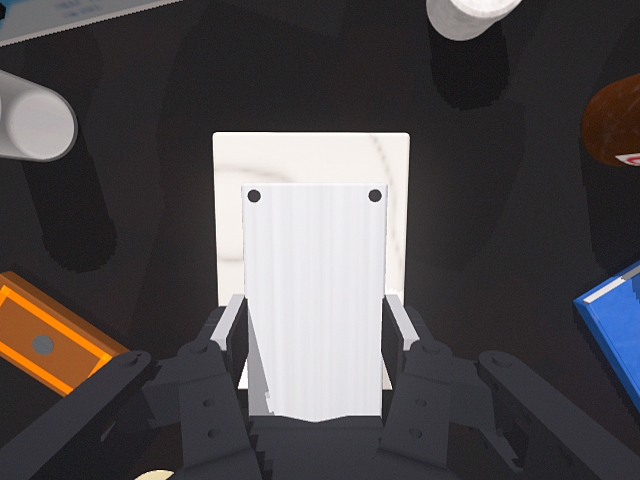

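Wrist view: the plate is straight over the slab. Its far edge is at (243..387,184) against a predicted (243..392,179), and the slab far edge is at (213..409,132) against (212..414,130). I'll extract the edges precisely to check pitch before lowering.

```bash
python3 - <<'E'
from h import *
im=cv2.imread("pics/w5_full.png"); g=cv2.cvtColor(im,6).astype(int)
for r in(136,150,170,178): print(r,"slab",[np.where(g[r]>150)[0][[0,-1]]if (g[r,190:430]>150).any() else 0][0], np.where(g[r,190:430]>120)[0][[0,-1]]+190)
for r in(192,200,220,250,280):
    d=np.diff(g[r,232:400]); i=np.argsort(-abs(d))[:6]+232; print(r,"plate",sorted(i.tolist()),d[np.array(sorted(i))-232])
for c in(270,300,315,330,355): d=np.diff(g[160:215,c]); i=np.argsort(-abs(d))[:3]+160; print(c,i, d[i-160], g[178:192,c])
hs=cv2.cvtColor(im,40); dk=(g<60).astype(np.uint8); dk[:,:246]=0;dk[:,384:]=0;dk[:186]=0;dk[215:]=0
print(cv2.connectedComponentsWithStats(dk)[3])
E
```

```text
136 slab [ 12 408] [213 409]
150 slab [ 20 408] [213 408]
170 slab [214 408] [214 408]
178 slab [214 407] [214 407]
192 plate [247, 248, 259, 368, 369, 380] [-106 -102  105 -102  -96  141]
200 plate [248, 249, 258, 369, 370, 378] [ -79 -120  106  -95  -79  112]
220 plate [241, 242, 383, 384, 385, 386] [-52  30 -13 -21  -9  55]
250 plate [242, 243, 382, 383, 384, 385] [-50  35  -7 -20 -18  65]
280 plate [243, 244, 382, 383, 384, 385] [-47  28 -22 -11  28  23]
270 [182 171 185] [15 -6 -6] [226 226 229 230 232 247 247 242 236 233 231 233 233 232]
300 [182 185 181] [11 -6 -5] [241 241 241 242 237 248 249 245 239 238 237 239 238 238]
315 [182 181 184] [ 9 -7 -6] [242 242 243 244 237 246 248 242 237 235 236 236 237 236]
330 [182 184 181] [ 8 -7 -6] [242 245 243 244 238 246 247 240 236 235 234 235 237 236]
355 [182 184 181] [ 9 -7 -6] [243 243 242 244 238 247 248 241 238 236 238 237 238 237]
[[319.50134461 239.50689561]
 [250.         191.5       ]
 [253.5        190.        ]
 [257.         191.33333333]
 [370.5        191.5       ]
 [376.         190.42857143]
 [251.73333333 198.86666667]
 [369.33333333 196.5       ]
 [380.         195.        ]
 [259.         196.        ]
 [379.         198.        ]
 [372.         200.        ]
 [375.         201.        ]
 [377.5        200.        ]]
```

Slab and plate predictions agree up to a common ~2.5% image scale, so the pose is within ~1 mm. Correct the residuals and lower.

```bash
python3 - <<'E'
from h import *
t=np.load("t.npz");p=t["p"]+[.001,0,0]
a=plan(p+[0,0,.03],t["R"],5,1)
plan(p+[0,0,.008],t["R"],4,1,*a)
E
```

```text
1 -2 -0 12 -0 0.2 0; 1 -2 -0 12 -0 0.2 0; 1 -1 -1 13 -0 0.2 0; 1 -2 0 12 -0 0.2 0; 1 -2 -0 12 -0 0.2 0
1 -1 -0 5 -0 -0 0; 1 -1 -0 6 -0 -0 0; 1 -1 -0 5 -0 -0 0; 1 -1 -0 5 -0 -0 0
```

Emit:
arm_command:
  rows: "1 -2 -1 12 0 0.2 0; 1 -2 0 12 0 0.2 0; 1 -1 -1 13 0 0.2 0; 1 -2 0 12 0 0.2 0; 1 -2 0 12 0 0.2 0"

```text
time_s: 21.53
position: [0.583, -0.1619, 0.0743]
tool_rot: [[0.966, -0.196, 0.17], [-0.193, -0.981, -0.033], [0.173, -0.001, -0.985]]
ft_force: [0.2, 0.3, -2.5]
grip_width: 0.0538
```

Emit:
arm_command:
  rows: "1 -1 0 5 0 0 0; 1 -1 0 6 0 0 0; 1 -1 0 5 0 0 0; 1 -1 0 4 0 0 0; 1 0 0 0 0 0 0"

```text
time_s: 21.95
position: [0.582, -0.1629, 0.0537]
tool_rot: [[0.965, -0.198, 0.169], [-0.195, -0.98, -0.033], [0.173, -0.001, -0.985]]
ft_force: [0.2, 0.0, -2.4]
grip_width: 0.0533
```

```bash
cat > s4.py <<'E'
from h import *
s=readout.observe();t=np.load("t.npz"); p=t["p"]
Pp=s["tool_rot"]@t["Pr"]; c=s["position"]-s["tool_rot"]@t["off"]
print("f",s["ft_force"].round(1),"torque",s["wrist_torque"].round(2),"plate c",(c*1000).round(1),"tilt x %.2f y %.2f yaw %.2f"%(np.degrees(Pp[2,0]),np.degrees(Pp[2,1]),np.degrees(np.arctan2(Pp[1,0],Pp[0,0]))),"err mm",((p-s["position"])*1000).round(1),s["grip_width"].round(4))
E
python3 s4.py
```

```text
Traceback (most recent call last):
  File "s4.py", line 4, in <module>
    print("f",s["ft_force"].round(1),"torque",s["wrist_torque"].round(2),"plate c",(c*1000).round(1),"tilt x %.2f y %.2f yaw %.2f"%(np.degrees(Pp[2,0]),np.degrees(Pp[2,1]),np.degrees(np.arctan2(Pp[1,0],Pp[0,0]))),"err mm",((p-s["position"])*1000).round(1),s["grip_width"].round(4))
                                                                                                                                                                                                                                                                ^^^^^^^^^^^^^^^^^^^^^
AttributeError: 'float' object has no attribute 'round'
```

```bash
sed -i 's/s\["grip_width"\].round(4)/s["grip_width"]/' s4.py; python3 s4.py
```

```text
f [ 0.2  0.  -2.4] torque [ 0.    0.18 -0.  ] plate c [ 584.8 -163.5   44.4] tilt x 0.13 y 0.14 yaw -11.50 err mm [-1.2 -1.1 -8.4] 0.05330065528053575
```

Emit:
arm_command:
  rows: "1 -0.2 0 1.5 0 0 0; 1 -0.2 0 1.5 0 0 0; 1 -0.2 0 1.5 0 0 0; 1 0 0 0 0 0 0"

```text
time_s: 22.28
position: [0.5823, -0.1633, 0.0495]
tool_rot: [[0.965, -0.199, 0.17], [-0.196, -0.98, -0.034], [0.173, -0.001, -0.985]]
ft_force: [0.4, -0.6, -1.7]
grip_width: 0.0536
```

```bash
python3 s4.py
```

```text
f [ 0.4 -0.6 -1.7] torque [0.03 0.16 0.01] plate c [ 585.2 -163.9   40.3] tilt x 0.18 y 0.12 yaw -11.52 err mm [-1.5 -0.7 -4.3] 0.05356977263903335
```

Emit:
arm_command:
  rows: "1 -0.3 0 1 0 0 0; 1 -0.3 0 1 0 0 0; 1 0 0 0 0 0 0"

```text
time_s: 22.53
position: [0.582, -0.1632, 0.0474]
tool_rot: [[0.965, -0.199, 0.17], [-0.196, -0.98, -0.034], [0.173, -0.001, -0.985]]
ft_force: [0.9, 0.1, -1.7]
grip_width: 0.0537
```

Emit:
arm_command:
  rows: "1 -0.2 0 1 0 0 0; 1 0 0 0 0 0 0; 1 0 0 0 0 0 0"

```text
time_s: 22.78
position: [0.5822, -0.1632, 0.0467]
tool_rot: [[0.965, -0.199, 0.171], [-0.196, -0.98, -0.034], [0.174, -0.001, -0.985]]
ft_force: [-0.2, 0.2, -0.5]
grip_width: 0.0538
```

```bash
python3 s4.py
```

```text
f [-0.2  0.2 -0.5] torque [0.05 0.24 0.03] plate c [ 585.1 -163.8   37.4] tilt x 0.20 y 0.12 yaw -11.51 err mm [-1.4 -0.8 -1.4] 0.05380490002613812
```

First contact: about 2 N taken up, with the torque change indicating that the near (robot-side) edge touches first, so the plate is ~1° nose-up. Level it by small tilts while lowering, with a lighter grip.

Emit:
arm_command:
  rows: "1 0 0 0.5 0 -0.5 0; 1 0 0 0.5 0 -0.5 0; 1 0 0 0 0 0 0; 1 0 0 0 0 0 0"
  squeeze: 40

```text
time_s: 23.12
position: [0.5824, -0.1633, 0.0457]
tool_rot: [[0.968, -0.198, 0.154], [-0.196, -0.98, -0.031], [0.157, -0.001, -0.988]]
ft_force: [1.0, 1.3, 0.1]
grip_width: 0.0538
```

```bash
python3 s4.py
```

```text
f [1.  1.3 0.1] torque [-0.03  0.16 -0.04] plate c [ 585.1 -163.9   36.4] tilt x -0.80 y 0.11 yaw -11.51 err mm [-1.7 -0.7 -0.4] 0.05382391351570352
```

Emit:
arm_command:
  rows: "1 0 0 0.5 0 0 0; 1 0 0 0.5 0 0 0; 1 0 0 0 0 0 0; 1 0 0 0 0 0 0"
  squeeze: 25

```text
time_s: 23.45
position: [0.5824, -0.1633, 0.0456]
tool_rot: [[0.968, -0.198, 0.154], [-0.196, -0.98, -0.031], [0.157, -0.0, -0.988]]
ft_force: [-3.7, 0.7, 9.1]
grip_width: 0.0533
```

```bash
python3 s4.py; python3 - <<'E'
from h import *
look("scene","s4",(265,150,130,95),6)
E
```

```text
f [-3.7  0.7  9.1] torque [-0.06  0.61 -0.05] plate c [ 585.2 -163.9   36.2] tilt x -0.76 y 0.09 yaw -11.50 err mm [-1.7 -0.7 -0.3] 0.05332771109222489
```

View pics/s4.png

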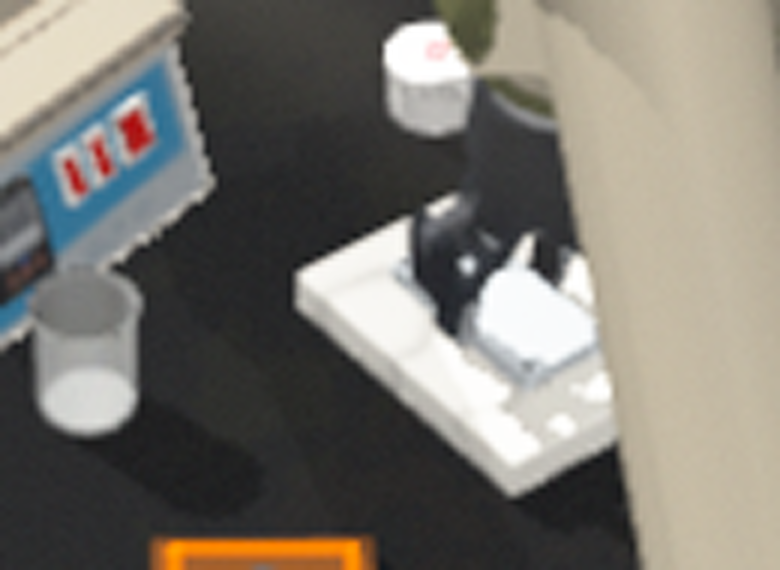

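Stiff contact at plate-centre height 36.2 mm (expected 36), so the plate lies flat and the scene picture shows it resting on the slab. Ease off, open, and back out.

Emit:
arm_command:
  rows: "1 0 0 -0.5 0 0 0; 0.5 0 0 0 0 0 0; 0.3 0 0 0 0 0 0; 0.1 0 0 0 0 0 0; 0 0 0 0 0 0 0"
  squeeze: 20

```text
time_s: 23.92
position: [0.5823, -0.1632, 0.0448]
tool_rot: [[0.968, -0.199, 0.153], [-0.196, -0.98, -0.03], [0.156, -0.001, -0.988]]
ft_force: [0.4, 0.1, -0.1]
grip_width: 0.0815
```

Emit:
arm_command:
  rows: "0 0 0 0 0 0 0; 0 0 0 -5 0 0 0; 0 0 0 -15 0 0 0; 0 0 0 -25 0 0 0; 0 0 0 -30 0 0 0"

```text
time_s: 24.33
position: [0.5701, -0.1607, 0.119]
tool_rot: [[0.968, -0.199, 0.151], [-0.197, -0.98, -0.029], [0.153, -0.002, -0.988]]
ft_force: [0.7, -0.2, 0.3]
grip_width: 0.0855
```

Emit:
arm_command:
  rows: "0 -8 0 -35 0 0 0; 0 -20 0 -30 0 0 0; 0 -35 0 0 0 0 0; 0 0 0 0 0 0 0; 0 0 0 0 0 0 0"

```text
time_s: 24.75
position: [0.4986, -0.1462, 0.1739]
tool_rot: [[0.968, -0.199, 0.153], [-0.197, -0.98, -0.03], [0.156, -0.001, -0.988]]
ft_force: [-0.4, -0.8, 0.7]
grip_width: 0.0854
```

```bash
python3 - <<'E'
from h import *
s=readout.observe(); print(s["position"].round(3),s["ft_force"].round(1))
look("wrist","w6"); m=eyes.camera_model("wrist"); np.savez("w6.npz",mtx=m["mtx"],view=m["view"])
E
```

```text
[ 0.499 -0.146  0.174] [-0.4 -0.8  0.7]
```

View pics/w6.png

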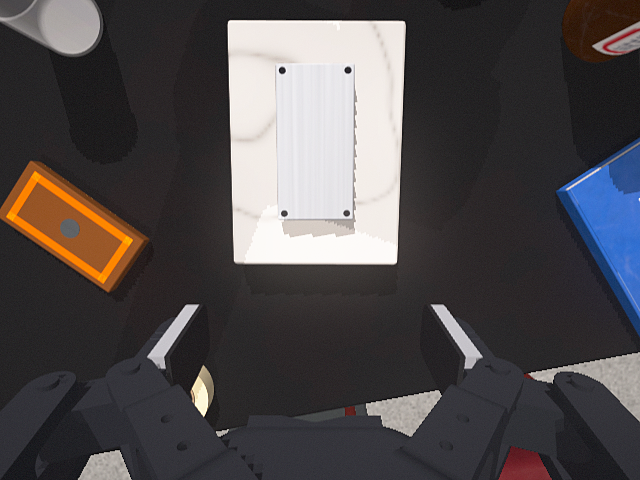

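The plate lies on the slab back up, released. Plate corners are (276,64), (355,65), (353,220), (279,219), and slab corners (228,21), (405,21), (398,264), (234,264). Converting these to offsets.

```bash
python3 - <<'E'
from h import *
d=np.load("w6.npz"); m={k:d[k] for k in d}
S=np.array([onz("wrist",u,.03,m) for u in((228,21),(405,21),(398,264),(234,264))]);P=np.array([onz("wrist",u,.042,m) for u in((276,64),(355,65),(353,220),(279,219))])
ang=lambda Q:np.degrees(np.arctan2(*((Q[0]+Q[1]-Q[2]-Q[3])[[1,0]])))
print(S.mean(0),P.mean(0),ang(S),ang(P)); print("offset in slab mm",(Ro.from_euler('z',-ang(S),degrees=True).apply(P.mean(0)-S.mean(0))*1000).round(1))
E
```

```text
[ 0.58343365 -0.16515417  0.03      ] [ 0.58465877 -0.16500509  0.042     ] -11.592713901718598 -11.292060882079666
offset in slab mm [ 1.2  0.4 12. ]
```

Centred within ~1.2 mm and aligned to 0.3°. Handing in.

```bash
python3 -c "
from rig import env
print(env.close_job())"
```

```text
the job is handed in; nothing more can be done
None
```

The cover plate now lies sealing face down in the middle of the stone slab. It is released and the gripper is clear. The job took about 25 s of the 61 s allowed.

- **How it was done:** I gripped the plate across its width at the overhanging end, lifted it, rolled it half a turn and set it back on the rest with its back up. I then regripped it from above, carried it to the slab, and levelled it while lowering onto the stone under force feedback. The push at touchdown was about 11 N, and I let go after easing it off.
- **Final position:** the last wrist picture puts the plate 1.2 mm along and 0.4 mm across from the slab centre, turned 0.3° from the slab's long side. The four bolt heads face up, and the plate met the slab at the height expected for lying flat. The force readings after letting go were near zero.
- **What went wrong on the way:**
  - The first regrip on the rest held only by the fingertips (52.3 mm opening), so I reopened and went deeper.
  - The near edge of the plate touched the slab first, so I tilted it about 1° before it settled.
  - One wrist picture read about 2.5% smaller than predicted for both plate and slab. I took this as a scale error in that picture.
- **Other objects:** I didn't touch anything else on purpose and saw nothing out of place in the last picture. I did not measure the other objects afterwards.

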